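# Check a pull-strength gauge at the clinic desk

### The arm

A 7-joint arm with a two-finger parallel gripper is mounted at the origin on the work surface. World frame = base frame: x ahead of the robot, y to its left, z up, the work surface at z = 0. Lengths are in m, angles in rad, forces in N, time in s.
With the tool pointing down it reaches from about 0.35 to 0.9 m from the base axis. Payload 19.9 kg.
Tool frame: the origin (TCP) lies midway between the tips of the shut fingers; the grasp point (between the pads) lies 19 mm behind it; z points along the fingers, y is the direction in which the jaws open and shut (so a half turn about z gives the same grasp; the last joint's range is limited). The gripper opens to 85 mm and grips with 20 to 120 N. Pads are 22 mm wide; open, the fingers measure 114 mm over their backs; the gripper's body (76 mm by 85 mm) begins 54 mm behind the grasp point. The pads swing forward as they close: fully open they stand 13 mm farther back than shut.
Start: joints at [-1.222, 0.417, -0.01, 1.614, 0.005, 1.111, -0.053], TCP at [0.237, 0.578, 0.231] pointing down, gripper open.
Joint ranges: [-2.81, 2.81], [-0.39, 2.02], [-1.27, 1.25], [0.06, 2.57], [-1.19, 4.33], [0.19, 2], [-2.82, 2.82]. Speed limits (rad/s): [1.89, 1.89, 2.39, 2.39, 3.01, 3.01, 3.01].

### API

Orientations are given as a unit quaternion [x, y, z, w].
In Python, from plant import robot, capture, order gives the robot as it stands.
- The arm moves only by the tool move_arm, never from a script. Its argument "targets" is a list of rows, each a list of 3 entries, a list of its own where there are three numbers: the turn, a rotation vector about the tool's x, y, z in degrees, then the shift along the tool's x, y, z in m, then the closure, from -1 (fully open) to 1 (shut). A call has 1 to 12 rows; each row shifts and turns the commanded pose from where the row before left it, along the tool's axes as they then stand; what a row does not reach is not made up. A row lasts 1/8 s, in which the tool goes at most 62.5 mm and 10.7 degrees, less where a joint would pass 70% of its speed; a pose out of reach is approached as far as the arm can. A call with a gripper value outside its range is refused whole. The fingers move at their own pace and stop on an object; "squeeze" is the grip in N (left out, the last holds). Time passes only in rows, so rows that do not move let the fingers close. It gives the time, the measured TCP pose, the force and the opening at its end, in the units of the state.
- robot.observe(): the state, without advancing time (a new reading comes with each control period).
- capture(name): name is "side" or "top"; returns a dict with "pixels" (384x512x3 uint8, red, green, blue), "z_map" (384x512 float32, m along the optical axis (not along the pixel's ray), 0 where there is no reading), "mtx" (3x3 intrinsics, pixels), "k1" (the pictures are not rectified: a ray, as slopes to the right and down, at radius r is drawn at 1 + k1 r^2 times it, then the intrinsics apply), "T" (4x4, takes a point from camera to world coordinates). Camera axes: x right, y up, looking along -z (the intrinsics and any distortion apply to the point x, -y, -z); pixel columns grow to the right and rows downward; lengths in m; the calibration is good to about 2 mm. A picture is of the moment at which its call begins.
- order.finish_job(): hands the job in, once; it reports no verdict.
The state is a dict: "t": time; "joint_positions": joint angles; "joint_velocities": joint speeds; "joint_efforts": joint torques, N m; "ee_pos": TCP position; "orientation": TCP orientation; "force": force on the tool from outside, world axes, zero at the start; "moment": the same for the moment, N m; "gripper_width": finger opening in m.
Only numpy, scipy, OpenCV 4.12 (cv2) and the standard library are available. Lean on these libraries where they do the work, as an engineer would, in place of code of your own. Each camera call takes 0.05 s, during which the arm holds its last target.

### The job

Check the pull-strength gauge before the next patient: first push its peak pointer (the one with the thumb tab), which still shows the last patient's reading, all the way back to zero against the main pointer. Then pull the handle straight out, slowly, until the main pointer stands level with the marker clipped to the scale's edge and not past it, hold it there for two seconds, and ease the handle fully home without letting it snap back, so that the peak pointer stays behind at the marker. Do not shift the marker or the other things on the desk.

Things in the scene. Friction and masses are not known exactly. Their poses are not given: they have to be found in the camera images.
- gauge: Pull-strength gauge screwed to the desk: grey base 200 (x) x 150 x 12 mm, two cheek plates (outer faces at y = +-44 mm, up to 178 mm high) holding an aluminium housing, 135 long, 74 wide, 57 high, fixed at a 35 degree slope, low at the handle end; white scale face on top; clamp knob out to y = -67 mm at 155 mm height. Origin: centre of the base's underside; x points level away from the handle.
- pull (a joint): How far the rod with handle and main pointer is pulled out down the slope, m: 0 fully home, 0.085 end stop. Its spring pulls it home: about 1.5 N at the start of the travel plus 1.8 N per 10 mm, so 8 to 12.5 N at the marker. It snaps back if let go.
- peak (a joint): Where the peak pointer stands on the same scale, m: 0 at zero (upper end of the scale), up to 0.085. Friction (0.8 N) keeps it where it is left; the main pointer pushes it ahead on the way out and leaves it there when it goes back. At the start 0.068 to 0.078, beyond the marker.
- marker (a joint): Where the marker stands on the same scale, m, 0.035 to 0.060. When pull equals marker, the main pointer is level with it. Clamped by friction (20 N to shift it), not to be moved. The scale has a tick every 5 mm, a long one every 10 mm.
- handle (a point): Middle of the stirrup handle's grip: black flat-sided bar 12 mm thick (x), 84 long (y), 20 high (z). Side arms 12 mm high lead to a cross plate: a clear window 49 x 83 mm lies between. Site axes (as for all points here): x up the slope, y left, z square off the scale face. Rod home: 103 mm before the gauge's origin (its -x), 102 mm above the desk.
- housing_end (a point): Upper edge of the housing's low end face, in the middle: with the rod home 62 mm up the slope (x) and 34 mm higher off it (z) than the middle of the grip, so it overhangs the handle's window for a hand or tool coming straight down; square to the slope, leaning 35 degrees, there is room. Does not move.
- main_line (a point): Lower edge of the main pointer, its reading edge, 20 mm left of the scale's middle: a dark steel bar across the scale, 5 mm thick along the slope, 44 mm wide, its top 7 mm off the face. It moves with the handle.
- peak_line (a point): Upper edge of the peak pointer, its reading edge, 20 mm left of the scale's middle: a steel bar of the main pointer's size, always on that one's lower side. The two edges meet when it is pushed back against the main pointer.
- tab (a point): Middle of the black thumb tab on the peak pointer: 9 mm along the slope, 16 mm wide, 17 mm high. Its top is 8 mm further off the face than this point, the scale face 15 mm nearer in. Its flat lower side can be pushed up the slope, or it can be pinched.
- marker_line (a point): Where the steel marker clip points on the scale, given 20 mm left of the middle at pointer height. The clip sits on the left edge of the housing, 30 to 48 mm left of the middle, up to 8 mm off the face, 12 mm along the slope, with a thin dark blade towards the scale. A pointer's reading edge has x = 0 in this frame when level with it, negative when past it.
- bottle: Clear hand-gel pump bottle, 62 mm across, 164 mm high, standing loose; origin at the centre of its foot.
- stapler: Desk stapler, 135 x 36 x 54 mm, loose, lying along its x; origin at the centre of its underside.
- pad: Closed stamp-pad tin, 120 (x) x 80 x 19 mm, loose; origin at the centre of its underside.

How it is judged:
By the outcome, as a careful person would: the job done as asked, in the order asked, and still so for the second after the job is handed in, with the robot touching nothing.
It also fails if it takes over 58 s, if anything falls off the work surface, if the arm or the gripper's body presses on something with over 40 N, if the wrist force passes 120 N, or if a joint passes its speed limit or range.

## Working session

There is one attempt and no reset: what is moved stays moved. The work goes in short steps, Python scripts to look and compute and a tool call to move; the robot and the scene stay as the last step left them, time stands still between calls to the robot, and variables do not carry over. Pictures are saved under pics/ and viewed, and the job is handed in when it is done.

Besides the shell and the picture viewer there is one more tool, called after "Call:" as name(argument=value, ...) on one line, values as JSON. move_arm: Moves the arm, as the interface text tells. Its arguments: {"type":"object","properties":{"targets":{"type":"array"},"squeeze":{"type":"number"}},"required":["targets"]}

```bash
ls; mkdir -p pics; python3 - <<'E'
from plant import robot, capture, order
import cv2,numpy as np
print(robot.observe())
for n in("side","top"):
    c=capture(n); cv2.imwrite(f"pics/{n}0.png",c["pixels"][:,:,::-1]); np.savez(f"{n}0.npz",**c)
    print(n,c["mtx"],c["k1"],c["T"])
E
```

```text
pics
{'t': 0.0, 'joint_positions': array([-1.22253006,  0.4179731 , -0.01024096,  1.61420372,  0.00469653,
        1.11069107, -0.0529822 ]), 'joint_velocities': array([ 0.00107938, -0.00101919,  0.00165533,  0.00039119,  0.00097801,
        0.00114623, -0.00032144]), 'joint_efforts': array([-1.25620292e-03, -8.64435840e+01,  6.77870102e-01, -4.34905779e+01,
        1.89440721e-02,  7.43878365e-03, -3.22583986e-07]), 'ee_pos': array([0.23738941, 0.57777243, 0.23064869]), 'orientation': array([ 1.93667585e-01,  9.81067008e-01, -6.22895633e-04, -6.44172947e-05]), 'force': array([-0.60864472, -0.18906842,  0.5972258 ]), 'moment': array([-0.00605606, -0.00177818, -0.01094542]), 'gripper_width': 0.08553560786348276}
side [[499.09021646   0.         254.60135005]
 [  0.         499.09021646 193.54677493]
 [  0.           0.           1.        ]] 0.05042306224564133 [[ 0.77156302  0.41558052 -0.48164649 -0.01599024]
 [-0.63615127  0.50574958 -0.5826911  -0.69203607]
 [ 0.00143744  0.75598293  0.65458975  0.95839064]
 [ 0.          0.          0.          1.        ]]
top [[349.40715179   0.         255.39367154]
 [  0.         349.40715179 190.14372256]
 [  0.           0.           1.        ]] -0.07372891429832773 [[-0.01122142  0.99499431 -0.0992996   0.49379832]
 [-0.99968108 -0.01340988 -0.02139902  0.02834294]
 [-0.0226235   0.09902781  0.99482746  1.02369563]
 [ 0.          0.          0.          1.        ]]
```

View pics/side0.png

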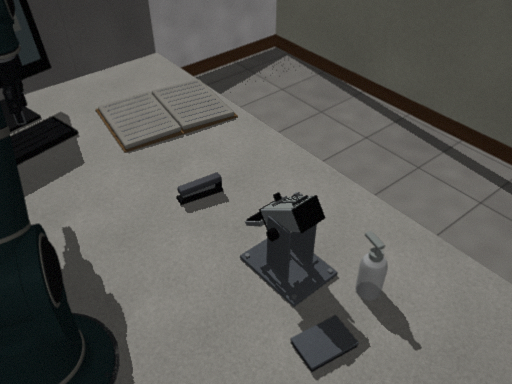

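View pics/top0.png

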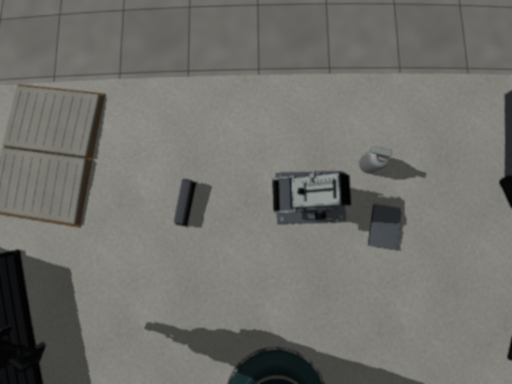

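```bash
python3 - <<'E'
import cv2,numpy as np
c=np.load("top0.npz")["pixels"][:,:,::-1]
cv2.imwrite("pics/top0z.png",cv2.resize(c[160:235,262:362],None,fx=8,fy=8,interpolation=cv2.INTER_CUBIC))
c=np.load("side0.npz")["pixels"][:,:,::-1]
cv2.imwrite("pics/side0z.png",cv2.resize(c[180:310,230:350],None,fx=4.6,fy=4.6,interpolation=cv2.INTER_CUBIC))
E
```

```text
(no output)
```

View pics/top0z.png

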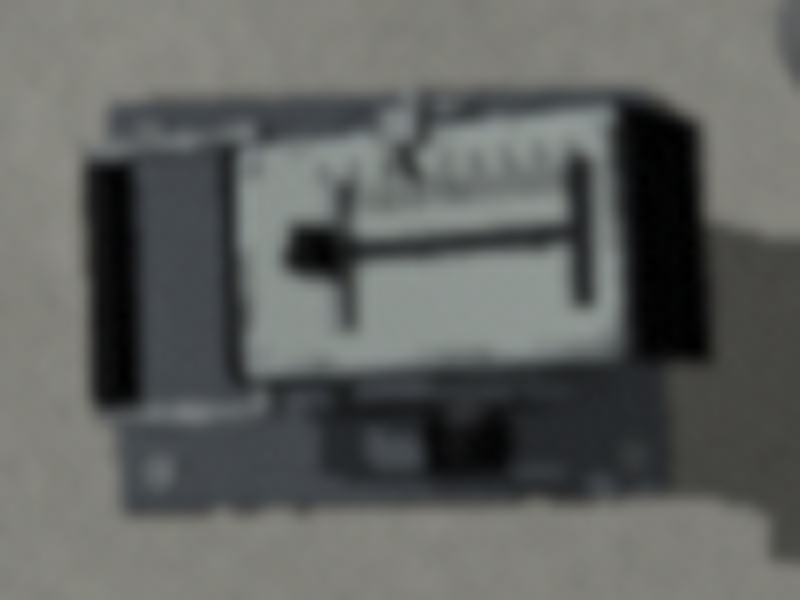

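View pics/side0z.png

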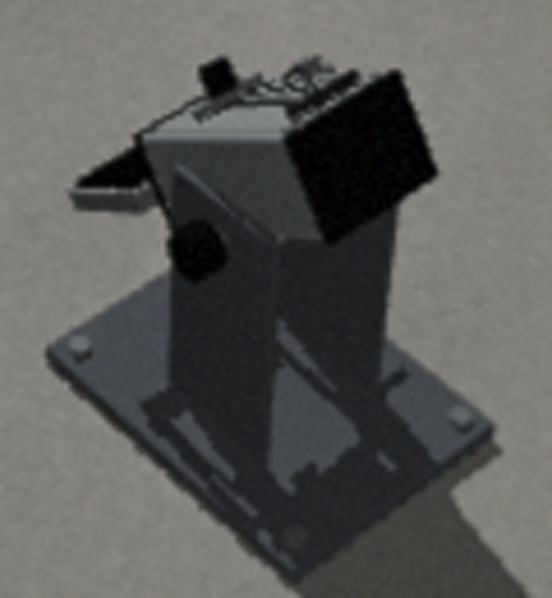

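```bash
cat > h.py <<'E'
import cv2,numpy as np
def load(f): 
    c=dict(np.load(f)); return c
def rays(c,uv):
    uv=np.asarray(uv,float).reshape(-1,1,2)
    p=cv2.undistortPoints(uv,c["mtx"],np.array([float(c["k1"]),0,0,0,0])).reshape(-1,2)
    d=np.c_[p[:,0],-p[:,1],-np.ones(len(p))]
    return c["T"][:3,3],d@c["T"][:3,:3].T      # d scaled so depth=1
def pts(c,uv):
    uv=np.asarray(uv); z=c["z_map"][uv[:,1].astype(int),uv[:,0].astype(int)]
    o,d=rays(c,uv); return o+d*z[:,None],z
def onplane(c,uv,p0,n):
    o,d=rays(c,uv); return o+d*(((p0-o)@n)/(d@n))[:,None]
def proj(c,X):
    X=np.atleast_2d(X); q=(X-c["T"][:3,3])@c["T"][:3,:3]; s=q[:,:2]/-q[:,2:]*[1,-1]
    s=s*(1+float(c["k1"])*(s**2).sum(1,keepdims=True)); return s*c["mtx"][0,0]+c["mtx"][:2,2]
E
python3 - <<'E'
from h import *
for n in("top","side"):
    c=load(n+"0.npz"); 
    v,u=np.mgrid[0:384,0:512]; uv=np.c_[u.ravel(),v.ravel()]
    P,z=pts(c,uv); P=P.reshape(384,512,3); g=c["pixels"].mean(2)
    np.save(n+"P.npy",P)
    sub={"top":(slice(160,235),slice(262,362)),"side":(slice(180,310),slice(230,350))}[n]
    D=P[380:383,300:400] if n=="side" else P[250:280,250:300]
    print(n,"desk z",np.median(D[...,2]))
    S=P[sub].reshape(-1,3); G=g[sub].ravel()
    m=(S[:,2]>.165)&(G>110 if n=="top" else S[:,2]>.165)&(S[:,2]<.25)
    A=S[m]
    for k in range(5):
        ctr=A.mean(0); N=np.linalg.svd(A-ctr)[2][2]; N*=np.sign(N[2]); r=(A-ctr)@N
        A=A[abs(r)<max(.002,2*r.std())]
    print(len(A),ctr,N,"slope",np.degrees(np.arccos(N[2])),"yaw of n",np.degrees(np.arctan2(N[1],N[0])),r.std())
E
```

```text
top desk z -0.0005720186003410621
865 [ 0.57201722 -0.09273669  0.20418928] [-0.00825172  0.57330959  0.81929727] slope 34.9854901836202 yaw of n 90.82460844257822 0.0010129272244293625
side desk z 0.000672392579917025
1663 [ 0.55815529 -0.12307266  0.20578971] [-0.53795751  0.2390567   0.80836478] slope 36.063528152368875 yaw of n 156.0406703156146 0.011579175057370359
```

```bash
python3 - <<'E'
from h import *
c=load("top0.npz"); g=c["pixels"].mean(2)
P=np.load("topP.npy")
p0=np.array([.57202,-.09274,.20419]); n=np.array([-.00825,.57331,.81930])
m=np.zeros((384,512),np.uint8); m[160:235,262:362]=(g[160:235,262:362]>100)&(P[160:235,262:362,2]>.14)
m=cv2.morphologyEx(m,cv2.MORPH_CLOSE,np.ones((9,9),np.uint8))
k,l,st,_=cv2.connectedComponentsWithStats(m); i=1+st[1:,4].argmax(); print(st[i])
ct=max(cv2.findContours((l==i).astype(np.uint8),0,1)[0],key=len)[:,0].astype(float)
X=onplane(c,ct,p0,n)
for yaw in(-91,-90,-89.2,-88.5):
    a=np.radians(yaw); xg=np.array([np.cos(a),np.sin(a),0]); yg=np.array([-np.sin(a),np.cos(a),0]); u=xg*np.cos(np.radians(35))+[0,0,np.sin(np.radians(35))]
    s=(X-p0)@u; t=(X-p0)@yg
    # near edge lateral slope
    for q,lab in((t<-.025,"near"),(t>.025,"far")):
        q=q&(abs(s)<.05); f=np.polyfit(s[q],t[q],1); print(yaw,lab,f)
    print(s.min(),s.max(),t.min(),t.max())
# base near edge points, z=.012
for pt in((277.6,224),(345.5,222.5)):
    print(onplane(c,[pt],np.array([0,0,.012]),np.array([0,0,1.])))
# desk vs base mask by depth
Z=P[...,2]; b=((Z>.006)&(Z<.02)); b[:, :262]=0;b[:,362:]=0;b[:160]=0;b[235:]=0
Q=P[b]; print(len(Q),Q.min(0),Q.max(0))
print(cv2.minAreaRect(Q[:,:2].astype(np.float32)))
E
```

```text
[ 292  166   48   41 1446]
-91 near [ 0.02280639 -0.03208879]
-91 far [-0.08194971  0.04211555]
-0.06068558765002846 0.06128274506182975 -0.03437469678518147 0.060529101019014514
-90 near [ 0.00851328 -0.03208587]
-90 far [-0.09517546  0.04218059]
-0.06067371405140993 0.06106471261174837 -0.03373983616362386 0.060752755363916
-89.2 near [-0.00291911 -0.03208595]
-89.2 far [-0.10577005  0.04223489]
-0.06065528284001488 0.06088128148748242 -0.03326308659642337 0.0609183576886772
-88.5 near [-0.01292284 -0.03208776]
-88.5 far [-0.11505191  0.04228406]
-0.06063264531731181 0.06071424342027279 -0.03366718197949622 0.06105351861145531
[[ 0.49588902 -0.01279129  0.012     ]]
[[ 0.49753586 -0.20867859  0.012     ]]
1294 [ 0.49760942 -0.2613592   0.00620993] [ 0.68033779 -0.0077876   0.01995883]
((0.5879063010215759, -0.13593527674674988), (0.1789746880531311, 0.2539595365524292), 1.388837456703186)
```

```bash
python3 - <<'E'
from h import *
c=load("top0.npz"); g=cv2.GaussianBlur(c["pixels"].astype(np.float32).mean(2),(0,0),.7)
np.set_printoptions(precision=1,suppress=True,linewidth=200)
for col in (285,292,300,310,320,330,336):
    print(col,"\n",np.r_[g[168:228,col]].astype(int))
for row in (182,186,191,196,200): print(row,"\n",g[row,268:356].astype(int))
E
```

```text
285 
 [132 131 127 115  96  80  74  79  92 100  92  77  71  71  72  72  72  73  73  73  73  72  72  72  72  72  72  72  72  72  72  72  72  72  73  72  72  73  73  73  75  84 100 110 102  85  75  72  72
  71  70  71  71  70  70  76  95 114 123 126]
292 
 [130 129 124 110  91  79  80  92 101  99  98 104 108 109 114 120 123 123 123 123 123 121 117 109 101  97  95  93  89  83  77  75  77  81  84  83  79  75  66  58  62  75  87  90  82  74  71  70  71
  71  71  71  70  70  70  81 101 118 126 127]
300 
 [127 126 121 107  88  75  71  73  83 104 124 135 139 140 140 141 142 141 131 104  64  31  18  16  21  42  78 114 135 142 143 143 143 143 142 139 130 115  91  66  56  60  61  59  60  65  68  69  69
  69  68  69  70  70  73  85 105 119 125 126]
310 
 [126 125 119 105  94  98 109 116 118 116 112 109 107 109 113 114 113 115 126 135 131 107  76  71  98 127 142 145 145 144 144 144 144 144 144 143 135 115  87  68  62  52  39  32  37  48  61  70  73
  69  60  53  56  65  77  97 116 126 128 128]
320 
 [125 121 111  94  77  69  79 107 134 143 139 132 127 121 114 110 115 127 138 134 110  78  68  91 1
[... 1747 characters left out ...]
3 102  63  29  14   8   9  21  43  62  72  73  72  72  72  72  71  68  58  49  61  89 116 133 141 142 142 140 138 135 131 123 107  87  80  98 126 140 144 145 145 144 144 145 145 145
 145 145 145 146 146 146 146 146 146 146 147 147 147 147 142 126  96  69  71 101 128 127  98  56  24   8   4   2   2   3   2   4  14  32  52  63  68  68  68]
200 
 [126 126 126 121 100  62  29  14   8   8  19  41  61  71  74  73  73  72  72  71  68  59  48  52  77 109 131 140 142 142 142 142 143 141 136 125 109  98 108 129 141 144 144 144 144 144 145 145 145
 145 145 145 145 145 146 146 146 146 146 147 146 146 146 146 146 145 144 143 141 135 120  90  54  25   9   4   2   2   2   2   3  12  30  50  63  67  68  68]
```

```bash
python3 - <<'E'
from h import *
np.set_printoptions(precision=4,suppress=True,linewidth=200)
c=load("top0.npz"); g=cv2.GaussianBlur(c["pixels"].astype(np.float32).mean(2),(0,0),.7)
print(g[170:206,334].astype(int)); print(g[170:206,304].astype(int)); print(g[170:218,276].astype(int)); print(g[170:218,344].astype(int))
z=np.array([0,0,1.])
print("base far/near x at col300", onplane(c,[(300,171.4),(300,223.5),(285,171.7),(285,223.8),(330,170.6),(330,222.2)],z*.012,z))
p0=np.array([.57202,-.09274,.20419]); n=np.array([-.00825,.57331,.81930])
for h in(0,.007,.023):
    print(h,"tab rows",onplane(c,[(300.5,187.7),(300.5,194)],p0+n*h,n)[:,:])
print("main",onplane(c,[(334,186),(334.4,196)],p0+n*.007,n))
print("face near edge",onplane(c,[(300,205.4),(320,204.6),(330,204.4)],p0,n))
E
```

```text
[107  91  86 103 128 142 142 134 116  89  64  50  47  47  50  52  52  49  46  46  51  56  60  60  62  64  69  84 110 133 144 141 130 112  88  60]
[120 105  87  73  68  72  89 116 136 142 137 127 110  94  86  85  85  80  66  46  31  23  26  35  51  71  87  95  99 102 109 122 135 140 135 119]
[133 128 116 100  89  86  91  99 100  81  48  20   9   6   7   7   8   8   7   7   7   7   7   8   8   8   8   8   8   7   8   8   8   8   9   9   9   9  10  18  39  67  86  94  99 101 102 105]
[122 107  81  50  24   8   3   2   2   2   2   2   3   3   3   3   3   3   3   3   3   3   3   2   2   2   2   3   2   2   2   2   3   8  17  31  42  47  47  47  46  45  44  44  44  45  45  45]
base far/near x at col300 [[ 0.6481 -0.0809  0.012 ]
 [ 0.4965 -0.0773  0.012 ]
 [ 0.6478 -0.037   0.012 ]
 [ 0.4962 -0.0341  0.012 ]
 [ 0.6493 -0.1687  0.012 ]
 [ 0.4991 -0.1639  0.012 ]]
0 tab rows [[ 0.5822 -0.0626  0.1832]
 [ 0.5669 -0.0623  0.1828]]
0.007 tab rows [[ 0.5813 -0.0618  0.1911]
 [ 0.5662 -0.0614  0.1908]]
0.023 tab rows [[ 0.5794 -0.0598  0.2093]
 [ 0.5646 -0.0595  0.2089]]
main [[ 0.579  -0.1321  0.2403]
 [ 0.5564 -0.1322  0.2402]]
face near edge [[ 0.5395 -0.0606  0.1814]
 [ 0.5391 -0.1039  0.2117]
 [ 0.5384 -0.1244  0.226 ]]
```

```bash
python3 - <<'E'
from h import *
np.set_printoptions(precision=4,suppress=True,linewidth=200)
c=load("top0.npz"); g=cv2.GaussianBlur(c["pixels"].astype(np.float32).mean(2),(0,0),.7)
z=np.array([0,0,1.])
print(g[216,268:356].astype(int));print(g[220,268:356].astype(int)); print(g[176,268:300].astype(int))
print(onplane(c,[(277.2,220),(345.3,216)],z*.012,z))
a=np.radians(-89.1); xg=np.array([np.cos(a),np.sin(a),0]); yg=np.array([-np.sin(a),np.cos(a),0]); cs,sn=np.cos(np.radians(35)),np.sin(np.radians(35))
u=xg*cs+z*sn; n=-xg*sn+z*cs
O=np.array([.5728,-.1105,0]); H=O-.103*xg+.102*z
print("H",H,u,n,yg)
print("grip corners(top)",proj(c,[H+sx*.006*u+sy*.042*yg+.01*n for sx in(-1,1) for sy in(-1,1)]))
E=H+.062*u+.034*n; print("hend",E,proj(c,[E+.037*yg,E-.037*yg,E]))
F=E+.135*u; print("upper end",F,proj(c,[F+.037*yg,F-.037*yg]))
p0=np.array([.57202,-.09274,.20419]); print("plane off",(p0-E)@n)
s=load("side0.npz")
print("side: base corners",proj(s,[O+a*.1*xg+b*.075*yg+.012*z for a in(-1,1) for b in(-1,1)]), "hend",proj(s,[E+.037*yg,E-.037*yg]),"upper",proj(s,[F+.037*yg,F-.037*yg]))
E
```

```text
[126 127 127 128 128 127 125 117 102  87  78  76  78  81  81  78  74  72  72  72  72  72  72  71  71  71  71  71  71  72  72  72  69  62  50  43  40  40  44  53  64  71  73  73  71  66  51  30  15
  13  15  15  12   9   7   6   9  17  28  37  40  41  41  41  41  40  40  41  41  41  42  47  51  53  50  46  45  49  57  63  65  66  67  67  67  66  66  67]
[127 126 126 125 127 128 128 124 112  93  79  78  84  89  88  81  73  71  70  71  71  72  71  71  70  70  71  71  72  72  71  71  70  69  67  65  62  58  56  56  56  56  56  56  56  55  52  48  43
  40  39  40  40  40  40  40  41  42  45  48  50  50  49  47  45  44  47  55  62  64  60  55  53  55  57  57  56  58  64  69  70  70  69  68  68  68  67  67]
[133 132 131 130 130 129 121 105  91  84  85  91  94  94  90  89  92  92  88  85  84  87  92  98 101  93  77  69  71  76  79  82]
[[ 0.5074 -0.0118  0.012 ]
 [ 0.5163 -0.2087  0.012 ]]
H [ 0.5712 -0.0075  0.102 ] [ 0.0129 -0.8191  0.5736] [-0.009   0.5735  0.8192] [0.9999 0.0157 0.    ]
grip corners(top) [[273.0276 211.2901]
 [272.0163 179.4993]
 [276.8808 211.0804]
 [275.8273 179.05  ]]
hend [ 0.5717 -0.0388  0.1654] [[289.6117 177.9402]
 [290.7133 207.8372]
 [290.1649 192.8261]]
upper end [ 0.5734 -0.1494  0.2428] [[341.1303 171.9381]
 [342.8256 204.6984]]
plane off 0.0008232625519986542
side: base corners [[239.1939 256.2499]
 [282.7282 229.0355]
 [294.1553 306.2137]
 [338.5705 273.3755]] hend [[281.5748 197.3753]
 [258.2635 210.9247]] upper [[317.4311 196.2463]
 [292.7893 211.2344]]
```

```bash
cat >> h.py <<'E'
z_=np.array([0,0,1.]); _a=np.radians(-89.1); XG=np.array([np.cos(_a),np.sin(_a),0]); YG=np.array([-np.sin(_a),np.cos(_a),0]); CS,SN=np.cos(np.radians(35)),np.sin(np.radians(35))
U=XG*CS+z_*SN; N=-XG*SN+z_*CS
O=np.array([.5728,-.1105,0]); H=O-.103*XG+.102*z_; E=H+.062*U+.034*N
def face(c,uv,h):
    X=onplane(c,uv,E+h*N,N)-E; return np.c_[X@U,X@YG]*1000
E
python3 - <<'E'
from h import *
np.set_printoptions(precision=1,suppress=True,linewidth=200)
c=load("top0.npz"); g=c["pixels"].astype(np.float32).mean(2)
print("main",face(c,[(332.4,186),(332.7,196)],.007),"peak lower",face(c,[(302.7,186),(302.9,196)],.007))
print(g[170:186,304:324].astype(int))
for h in(.002,.005,.007): print("marker",h,face(c,[(313,182),(313,181)],h))
s=load("side0.npz")
print("side pred main L/R, marker",[proj(s,[E+(a/1000)*U+.001*l*YG+.007*N]) for a,l in((105,-22),(105,22),(60,30),(60,20),(32,-22),(32,22))])
cv2.imwrite("pics/s1.png",cv2.resize(s["pixels"][185:220,250:325,::-1],None,fx=10,fy=10,interpolation=cv2.INTER_CUBIC))
cv2.imwrite("pics/t1.png",cv2.resize(c["pixels"][165:212,285:345,::-1],None,fx=12,fy=12,interpolation=cv2.INTER_CUBIC))
E
```

```text
main [[115.2   6.3]
 [114.8 -16.4]] peak lower [[ 39.4  12.9]
 [ 38.8 -11. ]]
[[123 124 124 123 123 122 121 121 123 120 114 111 112 113 114 115 113 111 109 110]
 [107 107 108 108 107 106 105 107 115 113  98  90  94  98  98  96  94  89  87  88]
 [ 85  83  83  83  85  86  88  95 106 105  85  76  83  92  89  83  74  70  71  74]
 [ 70  69  67  67  72  85  96 104 110 102  78  68  81  90  85  73  62  62  69  76]
 [ 67  64  64  66  74  94 114 124 123 107  75  63  74  82  78  73  71  76  89 100]
 [ 68  68  73  76  82 100 120 129 128 110  76  70  87  97 100 103 108 114 122 131]
 [ 84  91 100 103 102 109 120 127 124 107  77  83 109 124 130 136 140 142 143 146]
 [118 123 132 133 126 120 118 112 103  93  81  96 121 133 138 144 147 146 148 148]
 [141 142 144 144 139 128 113  92  75  79  97 117 130 132 136 143 140 137 142 143]
 [145 141 139 143 141 130 110  87  63  77 112 133 134 127 129 137 132 124 133 140]
 [141 134 129 139 141 126 104  88  66  71 107 132 132 121 126 134 128 117 125 134]
 [131 123 120 134 138 124 105  97  80  69  93 119 123 117 120 126 123 115 119 127]
 [110 103 108 128 133 124 113 111  99  87  90 109 112 108 108 114 114 112 115 117]
 [ 88  79  96 120 124 120 113 115 110 104 100 109 109 106 101 105 107 112 113 115]
 [ 79  68  93 115 117 114 110 113 112 111 108 115 116 113 108 109 112 119 121 123]
 [ 80  73  97 117 117 115 111 116 118 119 120 126 129 128 125 125 127 133 134 136]]
marker 0.002 [[64.5 20.6]
 [64.7 23. ]]
marker 0.005 [[66.  20.2]
 [66.2 22.6]]
marker 0.007 [[67.  19.9]
 [67.2 22.3]]
side pred main L/R, marker [array([[288.4, 205.2]]), array([[302.9, 196.5]]), array([[293.3, 195.4]]), array([[290.2, 197.3]]), array([[269.6, 205.4]]), array([[283.7, 197.2]])]
```

View pics/s1.png

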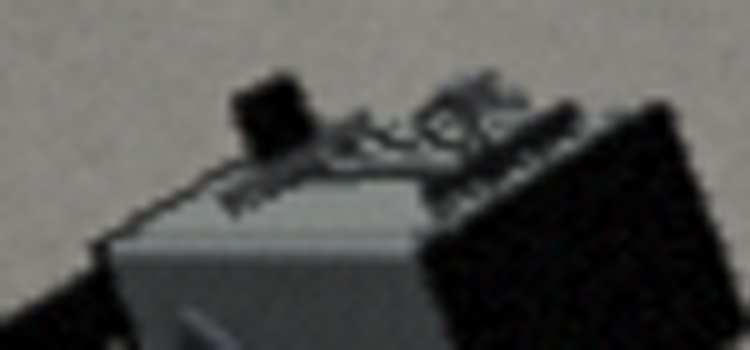

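View pics/t1.png

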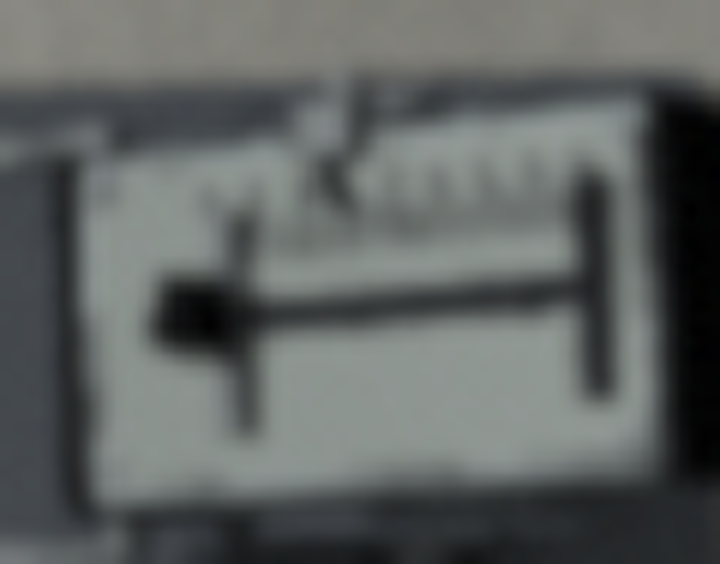

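```bash
python3 - <<'E'
from h import *
np.set_printoptions(precision=0,suppress=True,linewidth=220)
P=np.load("topP.npy"); h=((P-E)@N*1000)
print("cols 300-340 rows 172-200"); 
print(h[174:186,300:340]); print(h[188:200,300:340])
P=np.load("sideP.npy"); h=((P-E)@N*1000)
print(h[190:208,270:310])
E
```

```text
cols 300-340 rows 172-200
[[-148. -151. -153. -154. -159. -160. -163. -163.  -16.    8.    8.    8.    9.   10.    5.    1.   -5.  -27.  -31.  -31.  -34.  -35.  -35.  -35.  -40.  -39.  -41.  -42.  -46.   -3.   -3.    0.   -2.   -0.   -1.   -1.
     2.    2.   -0.    1.]
 [-149. -151. -154. -153. -160.  -16.  -12.  -14.  -14.    9.   10.    8.    9.   11.    6.   -1.   -6.  -12.  -28.  -28.   -2.   -2.   -1.   -0.   -0.   -1.    1.    0.   -1.    1.   -0.    1.   -1.    2.    0.   -2.
     0.    2.   -0.    0.]
 [-146. -146. -149. -149. -153.  -17.  -13.  -15.  -15.   11.   10.    9.    9.   10.    5.    0.   -1.    0.   -0.   -2.   -1.    1.    0.   -3.    2.    3.    0.    0.    2.    1.    0.   -0.    0.    3.   -1.    2.
    -0.    1.   -1.    2.]
 [-143. -147. -151.   -3.   -2.   -5.   -3.    2.   -2.   -1.    9.    9.    8.   10.    5.    2.    2.    5.    2.    1.    0.    1.    1.    1.    1.    2.    1.   -2.   -1.    1.    1.   -2.   -1.   -2.    3.   -1.
     1.   -2.    3.   -0.]
 [  -1.    2.   -2.   -2.   -2.   -0.   -0.   -1.    2.   -1.    1.   -2.    7.    1.    3.   
[... 7258 characters left out ...]
  9.   9.   8.   6.   4.   4.   3.   2.   4.   3.   3.   1.  -1.  -1.  -3.  -5.  -4.  -6.]
 [  4.   3.   7.   6.   4.   3.   4.   4.   5.   5.   4.   4.   4.   4.   3.   4.   4.   3.   4.   3.   3.   4.   7.   7.   2.   4.   4.   4.   3.   2.   3.   1.   1.  -1.  -2.  -3.  -6.  -6.  -7.  -8.]
 [  4.   4.   5.   3.   4.   3.   4.   3.   4.   3.   2.   4.   3.   4.   4.   4.   3.   4.   4.   4.   4.   4.   3.   5.   3.   3.   2.   3.   3.   2.   1.  -2.  -2.  -3.  -4.  -5.  -6.  -6.  -9.  -9.]
 [  3.   4.   5.   4.   4.   4.   4.   4.   4.   4.   5.   4.   4.   4.   4.   4.   3.   5.   4.   4.   4.   4.   4.   5.   4.   4.   4.   3.   1.  -0.  -1.  -3.  -3.  -6.  -6.  -6.  -8. -10. -11. -13.]]
```

```bash
python3 - <<'E'
from h import *
np.set_printoptions(precision=1,suppress=True,linewidth=220)
c=load("top0.npz"); g=c["pixels"].astype(np.float32).mean(2)
print("marker",[face(c,[(x,180)],h)[0] for x in(311.9,312.2) for h in(.006,.007)])
print("main at lat20", face(c,[(332.4,181),(332.4,184)],.007))
for r in range(176,188): print(r, g[r,314:334].astype(int))
# expected tick pixel at lateral 25
main=115.2
for k in range(0,80,10): print(k,proj(c,[E+(main-k)/1000*U+.001*l*YG for l in(30,22)]).ravel())
# average profile along lateral band 20..29 on face plane
us=np.arange(25,118,.5); 
for lo,hi in((24,30),(19,23)):
  acc=0
  for l in np.arange(lo,hi,1.):
    q=proj(c,E+us[:,None]/1000*U+.001*l*YG).astype(np.float32)
    acc=acc+cv2.remap(g,q[:,0].reshape(1,-1),q[:,1].reshape(1,-1),cv2.INTER_CUBIC)[0]
  acc/=(hi-lo)
  mn=[i for i in range(1,len(us)-1) if acc[i]<acc[i-1] and acc[i]<=acc[i+1]]
  print(lo,[(us[i],int(acc[i])) for i in mn])
E
```

```text
marker [array([63.9, 25.1]), array([64.4, 24.9]), array([64.7, 25. ]), array([65.2, 24.9])]
main at lat20 [[115.8  17.6]
 [115.5  10.8]]
176 [ 77  83 109 124 130 136 140 142 143 146 146 143 143 146 147 147 149 149 146 144]
177 [ 81  96 121 133 138 144 147 146 148 148 143 141 144 145 141 138 144 144 137 133]
178 [ 97 117 130 132 136 143 140 137 142 143 136 132 141 143 134 126 135 137 126 112]
179 [112 133 134 127 129 137 132 124 133 140 130 122 132 138 128 119 125 129 111  87]
180 [107 132 132 121 126 134 128 117 125 134 128 116 121 128 124 117 119 118  96  64]
181 [ 93 119 123 117 120 126 123 115 119 127 123 114 114 118 116 114 114 107  84  52]
182 [ 90 109 112 108 108 114 114 112 115 117 116 113 113 111 112 112 112 104  79  49]
183 [100 109 109 106 101 105 107 112 113 115 116 116 116 115 115 116 118 113  87  53]
184 [108 115 116 113 108 109 112 119 121 123 124 127 128 127 128 130 130 128 101  62]
185 [120 126 129 128 125 125 127 133 134 136 137 139 142 142 142 143 143 138 113  70]
186 [134 139 141 141 140 141 141 144 143 142 142 142 142 143 142 142 141 135 112  71]
187 [140 141 141 141 142 140 140 138 137 132 129 127 125 124 121 118 116 110  92  62]
0 [333.1 175.9 333.3 179.4]
10 [329.1 176.4 329.3 179.8]
20 [325.1 176.8 325.3 180.2]
30 [321.2 177.2 321.3 180.6]
40 [317.3 177.7 317.4 181.1]
50 [313.5 178.1 313.6 181.5]
60 [309.7 178.5 309.8 181.9]
70 [306.  178.9 306.1 182.2]
24 [(np.float64(26.5), 142), (np.float64(34.5), 126), (np.float64(44.5), 124), (np.float64(62.0), 64), (np.float64(74.5), 125), (np.float64(84.5), 128), (np.float64(94.5), 129), (np.float64(104.5), 128), (np.float64(115.0), 122)]
19 [(np.float64(41.5), 79), (np.float64(56.0), 112), (np.float64(64.5), 87), (np.float64(75.0), 110), (np.float64(84.5), 114), (np.float64(95.5), 113), (np.float64(105.0), 115), (np.float64(116.0), 54)]
```

```bash
cat >> h.py <<'E'
from scipy.spatial.transform import Rotation as Rn
RT=np.c_[-YG,-U,-N]   # tool axes wanted
def st():
    from plant import robot
    o=robot.observe(); R=Rn.from_quat(o["orientation"]).as_matrix(); p=o["ee_pos"]; return o,R,p
def rep():
    o,R,p=st(); d=p-E
    print("t",o["t"],"tcp u,lat,h mm",np.round([d@U*1000,d@YG*1000,d@N*1000],1),"F u,lat,n",np.round([o["force"]@U,o["force"]@YG,o["force"]@N],2),"w",round(o["gripper_width"]*1000,1))
    print(" rot err to RT deg (tool)",np.round(np.degrees(Rn.from_matrix(R.T@RT).as_rotvec()),1))
    return o,R,p
def go(u,l,h):
    o,R,p=st(); t=E+(u*U+l*YG+h*N)/1000; print("shift tool mm to",u,l,h,np.round(R.T@(t-p)*1000,1), "world",np.round(t,3))
E
python3 - <<'E'
from h import *
c=load("top0.npz"); print("tab lower edge",face(c,[(297.3,191),(297.6,189)],.023), "upper",face(c,[(302.6,189)],.023))
print(RT); rep()
o,R,p=st(); print("shift world up+ over", R.T@np.array([0,-.2,.08]))
E
```

```text
tab lower edge [[33.12291582  0.44134111]
 [34.13779431  5.09564761]] upper [[47.42843261  3.99353483]]
[[-0.99987663 -0.01286668  0.00900935]
 [-0.01570732  0.81905099 -0.57350568]
 [-0.         -0.57357644 -0.81915204]]
t 0.1 tcp u,lat,h mm [-471.9 -324.5  410.1] F u,lat,n [-0.09 -0.09  0.59] w 85.6
 rot err to RT deg (tool) [ 34.5  -7.1 -22.5]
shift world up+ over [-0.07601245 -0.18508207 -0.07979183]
```

Call:
move_arm(targets=[[[6.9,-1.4,-4.5],[0,0,-0.015],1],[[6.9,-1.4,-4.5],[0,0,-0.015],1],[[6.9,-1.4,-4.5],[0,0,-0.015],1],[[6.9,-1.4,-4.5],[0,0,-0.015],1],[[6.9,-1.4,-4.5],[0,0,-0.015],1],[[0,0,0],[0,0,0],1]], squeeze=30)

```text
t: 0.85
ee_pos: [0.2377, 0.5969, 0.3007]
orientation: [-0.009, 0.953, -0.302, 0.001]
force: [-0.0, -0.0, -1.0]
gripper_width: -0.0001
```

```bash
python3 -c "
from h import *
rep(); go(0,0,60)"
```

```text
t 0.85 tcp u,lat,h mm [-447.4 -323.9  478.4] F u,lat,n [-0.55 -0.03 -0.85] w -0.1
 rot err to RT deg (tool) [-0.2 -0.1  0.2]
shift tool mm to 0 0 60 [-323.  -447.1  419.5] world [ 0.571 -0.004  0.215]
```

Call:
move_arm(targets=[[[0,0,0],[-0.0269,-0.0373,0.035],1],[[0,0,0],[-0.0269,-0.0373,0.035],1],[[0,0,0],[-0.0269,-0.0373,0.035],1],[[0,0,0],[-0.0269,-0.0373,0.035],1],[[0,0,0],[-0.0269,-0.0373,0.035],1],[[0,0,0],[-0.0269,-0.0373,0.035],1],[[0,0,0],[-0.0269,-0.0373,0.035],1],[[0,0,0],[-0.0269,-0.0373,0.035],1],[[0,0,0],[-0.0269,-0.0373,0.035],1],[[0,0,0],[-0.0269,-0.0373,0.035],1],[[0,0,0],[-0.0269,-0.0373,0.035],1],[[0,0,0],[0,0,0],1]])

```text
t: 2.35
ee_pos: [0.5431, 0.0385, 0.2221]
orientation: [-0.004, 0.954, -0.301, 0.001]
force: [-0.1, 0.7, -0.3]
gripper_width: 0.0004
```

```bash
python3 -c "
from h import *
rep(); go(8,0,11)
from plant import capture
c=capture('side'); cv2.imwrite('pics/a.png',c['pixels'][:,:,::-1])"
```

```text
t 2.35 tcp u,lat,h mm [-31.1 -27.4  91. ] F u,lat,n [-0.72 -0.07  0.17] w 0.4
 rot err to RT deg (tool) [ 0.  -0.3 -0.4]
shift tool mm to 8 0 11 [-28.  -38.9  79.9] world [ 0.572 -0.039  0.179]
```

View pics/a.png

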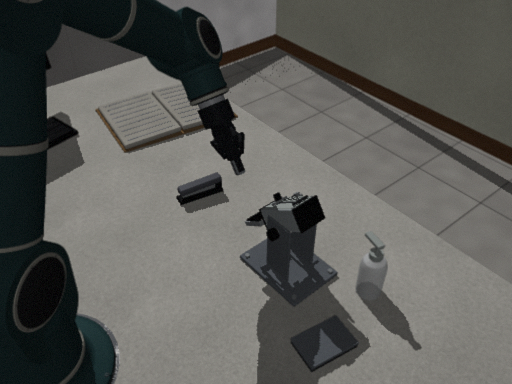

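Call:
move_arm(targets=[[[0,0,0],[-0.014,-0.018,0.0],1],[[0,0,0],[-0.014,-0.018,0.01],1],[[0,0,0],[0,0,0.03],1],[[0,0,0],[0,0,0.02],1],[[0,0,0],[0,0,0.015],1],[[0,0,0],[0,0,0.005],1],[[0,0,0],[0,0,0],1]])

```text
t: 3.28
ee_pos: [0.5721, -0.0309, 0.1774]
orientation: [-0.008, 0.954, -0.3, 0.002]
force: [-0.2, -0.8, -0.1]
gripper_width: -0.0001
```

```bash
python3 -c "
from h import *
rep(); go(20,0,11)
from plant import capture
for n in('side','top'):
  c=capture(n); np.savez(n+'1.npz',**c)
  s=(slice(140,230),slice(220,330)) if n=='side' else (slice(160,225),slice(260,350))
  cv2.imwrite('pics/b%s.png'%n,cv2.resize(c['pixels'][s][:,:,::-1],None,fx=6,fy=6))"
```

```text
t 3.275 tcp u,lat,h mm [ 0.4  0.5 14.4] F u,lat,n [ 0.63 -0.17 -0.54] w -0.1
 rot err to RT deg (tool) [ 0.  -0.1  0. ]
shift tool mm to 20 0 11 [  0.5 -19.6   3.4] world [ 0.572 -0.049  0.186]
```

View pics/bside.png

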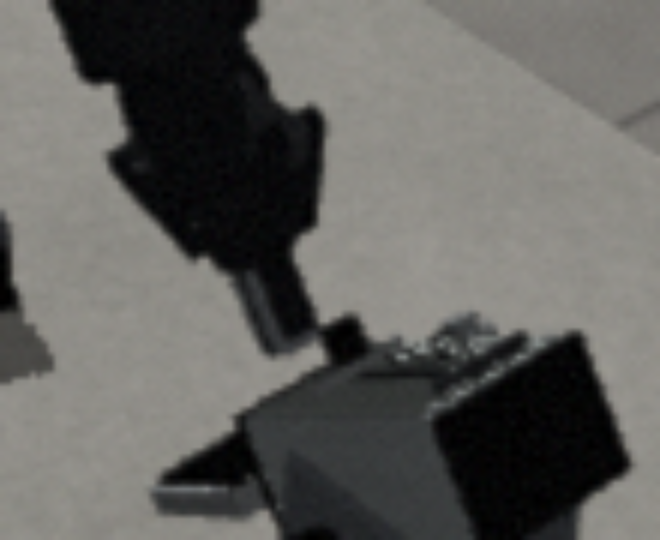

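View pics/btop.png

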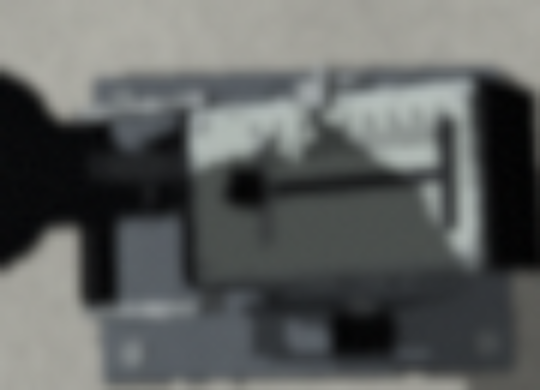

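Call:
move_arm(targets=[[[0,0,0],[0,-0.004,0.003],1],[[0,0,0],[0,-0.006,0],1],[[0,0,0],[0,-0.006,0],1],[[0,0,0],[0,-0.006,0],1],[[0,0,0],[0,-0.006,0],1],[[0,0,0],[0,-0.006,0],1],[[0,0,0],[0,-0.006,0],1],[[0,0,0],[0,-0.006,0],1],[[0,0,0],[0,-0.006,0],1],[[0,0,0],[0,-0.006,0],1],[[0,0,0],[0,-0.006,0],1],[[0,0,0],[0,0,0],1]])

```text
t: 4.88
ee_pos: [0.5729, -0.086, 0.2118]
orientation: [-0.007, 0.954, -0.301, 0.002]
force: [0.8, -0.1, 0.2]
gripper_width: 0.0
```

```bash
python3 -c "
from h import *
rep()
from plant import capture
for n in('side','top'):
  c=capture(n); np.savez(n+'2.npz',**c)
  s=(slice(140,230),slice(220,330)) if n=='side' else (slice(160,225),slice(260,350))
  cv2.imwrite('pics/c%s.png'%n,cv2.resize(c['pixels'][s][:,:,::-1],None,fx=6,fy=6))"
```

```text
t 4.875 tcp u,lat,h mm [65.3  0.5 10.9] F u,lat,n [0.24 0.83 0.1 ] w 0.0
 rot err to RT deg (tool) [ 0.  -0.1 -0. ]
```

View pics/cside.png

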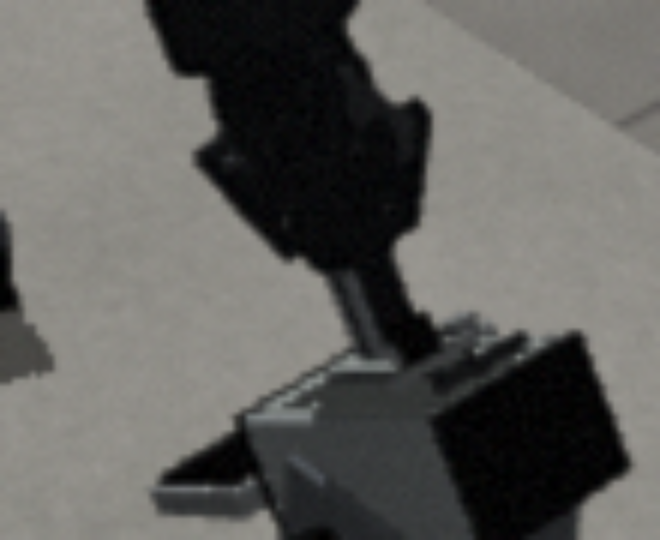

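View pics/ctop.png

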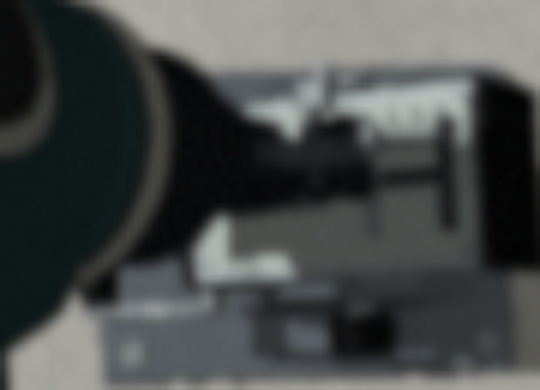

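Call:
move_arm(targets=[[[0,0,0],[0,-0.005,0],1],[[0,0,0],[0,-0.005,0],1],[[0,0,0],[0,-0.004,0],1],[[0,0,0],[0,-0.002,0],1],[[0,0,0],[0,0,0],1],[[0,0,0],[0,0,0],1]])

```text
t: 5.72
ee_pos: [0.5732, -0.0985, 0.2206]
orientation: [-0.008, 0.954, -0.301, 0.002]
force: [0.7, -0.7, -0.2]
gripper_width: 0.0004
```

```bash
python3 -c "
from h import *
rep()
from plant import capture
for n in ['top']:
  c=capture(n); np.savez(n+'3.npz',**c)
  s=(slice(165,210),slice(290,350))
  g=c['pixels'].mean(2); print(g[195:199,315:345].astype(int))
  cv2.imwrite('pics/d%s.png'%n,cv2.resize(c['pixels'][s][:,:,::-1],None,fx=10,fy=10,interpolation=cv2.INTER_CUBIC))"
```

```text
t 5.725 tcp u,lat,h mm [80.6  0.5 11. ] F u,lat,n [ 0.49  0.72 -0.53] w 0.4
 rot err to RT deg (tool) [ 0.  -0.1  0. ]
[[72 72 73 73 74 76 76 78 78 78 76 71 64 62 67 74 75 66 47 31 37 58 72 71
  53 26  9  4  6  5]
 [78 77 78 77 77 77 77 77 78 78 76 72 65 62 67 75 75 68 49 32 35 56 73 71
  54 27 10  5  4  5]
 [77 77 78 77 77 78 77 78 78 78 77 72 66 64 67 74 77 69 54 39 41 58 73 72
  54 28 10  4  4  5]
 [77 77 77 78 77 77 77 78 76 77 76 73 69 66 69 75 76 72 63 56 56 66 74 71
  54 28 10  5  5  5]]
```

View pics/dtop.png

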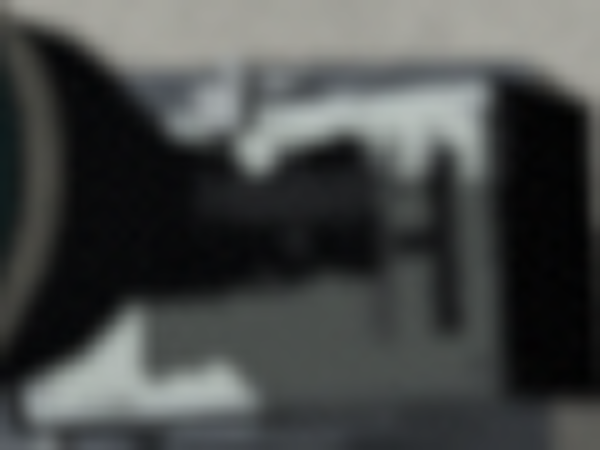

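Call:
move_arm(targets=[[[0,0,0],[0,-0.004,0],1],[[0,0,0],[0,-0.003,0],1],[[0,0,0],[0,-0.001,0],1],[[0,0,0],[0,0,0],1],[[0,0,0],[0,0,0],1]])

```text
t: 6.4
ee_pos: [0.5732, -0.1051, 0.2252]
orientation: [-0.007, 0.954, -0.301, 0.002]
force: [-0.6, 0.3, 0.5]
gripper_width: 0.0003
```

```bash
python3 -c "
from h import *
rep()
from plant import capture
c=capture('top')
g=c['pixels'].mean(2); print(g[195:199,315:345].astype(int))"
```

```text
t 6.4 tcp u,lat,h mm [88.6  0.5 10.9] F u,lat,n [ 0.07 -0.61  0.59] w 0.3
 rot err to RT deg (tool) [ 0.  -0.1  0. ]
[[66 71 72 73 73 74 74 76 77 77 78 77 78 77 73 67 60 53 40 29 38 58 73 71
  53 27  8  6  5  5]
 [76 77 77 78 77 77 78 78 76 78 78 77 78 78 73 66 61 54 42 29 36 57 72 71
  53 27  8  4  6  3]
 [78 77 77 78 78 77 78 77 78 78 78 78 77 77 74 67 62 57 48 38 41 58 73 72
  54 28 10  4  4  3]
 [77 78 78 78 78 78 78 77 77 77 79 78 78 78 74 70 66 64 60 55 57 67 74 71
  55 29 10  5  3  6]]
```

Call:
move_arm(targets=[[[0,0,0],[0,-0.001,0],1],[[0,0,0],[0,-0.001,0],1],[[0,0,0],[0,0,0],1]])

```text
t: 6.82
ee_pos: [0.5733, -0.1068, 0.2264]
orientation: [-0.007, 0.954, -0.3, 0.002]
force: [-0.4, -0.1, -0.4]
gripper_width: 0.0001
```

```bash
python3 -c "
from h import *
rep()"
```

```text
t 6.825 tcp u,lat,h mm [90.8  0.5 11. ] F u,lat,n [-0.12 -0.43 -0.38] w 0.1
 rot err to RT deg (tool) [ 0.  -0.1  0. ]
```

Call:
move_arm(targets=[[[0,0,0],[0,-0.0005,0],1],[[0,0,0],[0,-0.0005,0],1],[[0,0,0],[0,0,0],1]])

```text
t: 7.2
ee_pos: [0.5733, -0.1076, 0.227]
orientation: [-0.007, 0.954, -0.3, 0.002]
force: [0.4, 0.3, -0.4]
gripper_width: -0.0003
```

```bash
python3 -c "
from h import *
rep()"
```

```text
t 7.2 tcp u,lat,h mm [91.7  0.5 11. ] F u,lat,n [-0.44  0.38 -0.15] w -0.3
 rot err to RT deg (tool) [ 0.  -0.1  0. ]
```

Call:
move_arm(targets=[[[0,0,0],[0,-0.0005,0],1],[[0,0,0],[0,-0.0005,0],1],[[0,0,0],[0,0,0],1]])

```text
t: 7.58
ee_pos: [0.5732, -0.1081, 0.2273]
orientation: [-0.008, 0.954, -0.3, 0.002]
force: [0.6, 3.7, -2.3]
gripper_width: 0.0001
```

```bash
python3 -c "
from h import *
rep()
from plant import capture
c=capture('top')
g=c['pixels'].mean(2); print(g[195:199,325:345].astype(int))"
```

```text
t 7.575 tcp u,lat,h mm [92.3  0.5 11. ] F u,lat,n [-4.3   0.63  0.22] w 0.1
 rot err to RT deg (tool) [ 0.  -0.1  0. ]
[[77 78 77 78 77 74 67 56 39 28 37 58 73 72 53 26  7  6  5  5]
 [78 78 78 78 77 75 67 56 41 29 35 56 71 71 53 28  9  5  5  7]
 [77 77 77 78 77 75 69 59 46 37 41 59 72 71 55 29 11  3  5  3]
 [78 78 77 78 77 76 71 65 58 54 57 66 75 71 55 29 10  6  6  4]]
```

Call:
move_arm(targets=[[[0,0,0],[0,0.006,0],1],[[0,0,0],[0,0.014,-0.005],1],[[0,0,0],[0,0.03,-0.03],0.5],[[0,0,0],[0,0.05,-0.03],0.3],[[0,0,0],[0,0.05,0],0.3],[[0,0,0],[0,0,0],0.3]])

```text
t: 8.38
ee_pos: [0.5699, 0.0561, 0.1924]
orientation: [-0.011, 0.954, -0.301, 0.001]
force: [-0.2, -0.9, 0.4]
gripper_width: 0.03
```

```bash
python3 -c "
from h import *
rep(); go(-62,0,-20)
from plant import capture
for n in('side','top'):
  c=capture(n); np.savez(n+'4.npz',**c)
  s=(slice(140,230),slice(220,330)) if n=='side' else (slice(165,215),slice(270,350))
  cv2.imwrite('pics/e%s.png'%n,cv2.resize(c['pixels'][s][:,:,::-1],None,fx=7,fy=7,interpolation=cv2.INTER_CUBIC))
g=c['pixels'].mean(2); print(g[185:199,325:345].astype(int))"
```

```text
t 8.375 tcp u,lat,h mm [-62.2  -0.3  76.5] F u,lat,n [ 0.94 -0.22 -0.2 ] w 30.0
 rot err to RT deg (tool) [ 0.  -0.1  0.4]
shift tool mm to -62 0 -20 [-0.4 -0.3 96.5] world [0.571 0.001 0.113]
[[169 144 103  81  77  84  95  86  61  52  83 135 151 124  76  36  14   5
    5   2]
 [166 127  76  45  38  38  46  46  44  47  83 134 154 130  82  38  14   8
    5   4]
 [147 107  57  32  23  16  15  24  35  47  82 134 159 139  92  44  17   6
    5   4]
 [109  79  45  28  22  12   9  20  32  43  81 136 163 148 103  50  19   7
    7   5]
 [ 71  55  37  28  23  12   9  16  25  39  80 135 164 150 106  54  20   8
    5   5]
 [ 83  71  52  36  28  18  13  14  22  36  78 134 165 153 111  57  20   9
    4   6]
 [134 121  98  77  66  54  40  31  27  38  77 136 171 163 121  64  24   9
    5   5]
 [176 168 151 137 127 114  90  65  47  43  78 138 176 172 130  68  24  10
    5   4]
 [189 187 181 178 174 162 140 111  76  56  79 138 176 172 130  67  25   8
    5   4]
 [190 191 190 190 189 183 168 139  99  64  81 138 176 173 129  68  25  11
    4   6]
 [190 190 190 191 190 187 176 150 107  67  79 137 176 175 131  69  26  10
    6   5]
 [189 190 190 190 190 186 176 153 111  69  80 137 177 177 136  73  27  12
    7   4]
 [189 191 190 190 189 187 176 154 120  91  98 144 180 177 138  74  29  10
    4   7]
 [189 190 190 191 190 187 178 158 141 135 141 164 182 175 134  72  27  12
    5   3]]
```

View pics/eside.png

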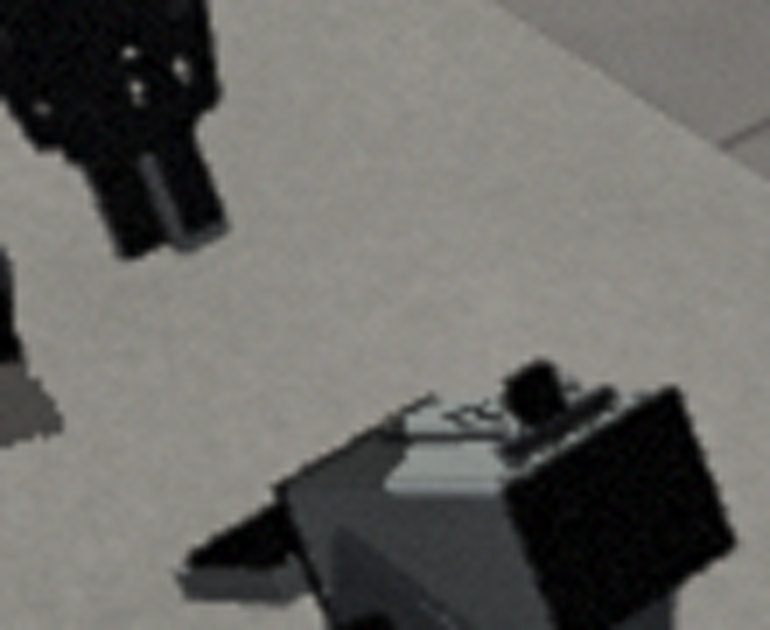

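View pics/etop.png

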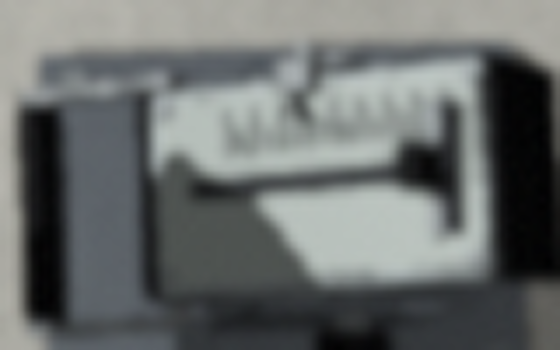

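```bash
python3 -c "
from h import *
np.set_printoptions(precision=0,suppress=True,linewidth=200)
c=load('top4.npz')
v,u=np.mgrid[192:201,322:342]; P,z=pts(c,np.c_[u.ravel(),v.ravel()]); print(((P-E)@N*1000).reshape(9,20))
cv2.imwrite('pics/f.png',cv2.resize(c['pixels'][165:212,300:345,::-1],None,fx=12,fy=12,interpolation=cv2.INTER_CUBIC))
g=c['pixels'].mean(2); print(g[176:184,304:332].astype(int))
"
```

```text
[[ 1.  0.  0.  4. -1.  1. 22. 24. 20. 14. 10.  9. 10.  7.  1. -1.  2. -2.  2.  1.]
 [ 2. -1.  0. -1.  3. -1.  0.  3. -1.  8.  6.  5.  7.  6.  1.  2.  1. -0.  0.  0.]
 [ 0. -0.  2. -1.  0.  0.  1.  1.  1.  6.  8.  8.  6.  8.  2. -0.  2. -1. -0.  3.]
 [-1.  2. -0.  1. -0.  0.  1. -1.  0.  2.  6.  7.  6.  8.  4.  1. -1.  0.  2.  1.]
 [ 1. -0.  1.  2.  2.  2.  1.  1.  0.  0.  8.  9.  8.  5.  2.  2.  1. -0. -0.  1.]
 [ 1.  0.  1.  2.  1.  1. -1. -0.  1. -0.  8.  8.  6.  6.  4.  1.  0.  0.  1.  2.]
 [ 2.  1.  2. -1.  1. -0.  0.  2. -0. -1.  7.  8.  7.  9.  4. -1.  2.  0. -0.  2.]
 [ 0. -0.  1. -0.  0. -1.  0.  2.  2. -1.  1. -1.  0.  1.  2.  2. -2. -1.  2.  1.]
 [-2.  1.  0.  0.  0. -0.  0.  3. -2.  1.  1. -0. -2.  1.  0. -0.  1. -1.  0.  0.]]
[[113 122 134 137 137 145 159 165 162 141 105 112 146 163 171 178 182 185 187 190 188 185 185 189 190 190 192 191]
 [154 162 172 173 167 159 155 147 138 125 111 128 159 174 181 188 190 189 191 191 187 183 187 188 183 181 186 187]
 [183 184 187 187 181 168 151 123 102 108 130 154 170 173 177 184 182 179 184 186 178 173 182 186 174 165 174 178]
 [187 184 181 184 185 171 147 118  87 105 150 173 175 166 170 179 173 163 174 182 170 161 173 180 168 154 160 163]
 [185 176 170 180 183 167 138 118  90  95 142 172 172 159 164 175 168 154 163 176 168 154 160 168 163 153 156 157]
 [182 170 160 174 181 163 140 132 107  94 124 157 162 154 157 167 162 152 157 167 163 152 151 156 153 151 156 159]
 [175 165 153 167 175 162 148 148 133 117 123 145 147 143 144 150 151 150 151 155 155 151 149 149 148 148 154 158]
 [161 157 148 159 163 158 150 152 146 138 134 145 144 140 135 139 143 148 151 152 152 152 149 144 142 140 146 153]]
```

View pics/f.png

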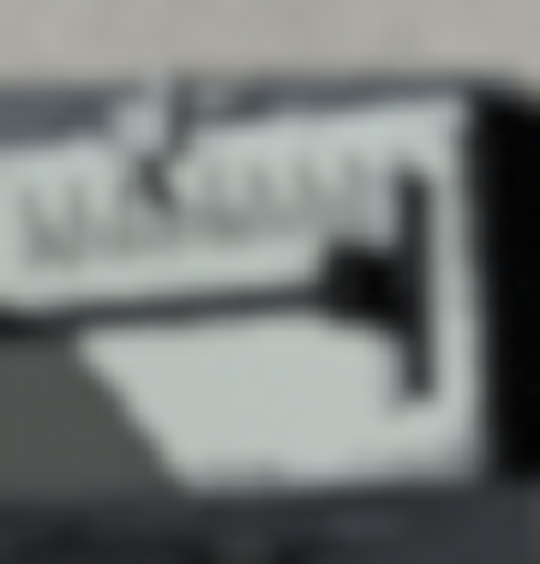

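Call:
move_arm(targets=[[[0,0,0.4],[0,0,0.03],0.3],[[0,0,0],[0,0,0.03],0.3],[[0,0,0],[0,0,0.025],0.3],[[0,0,0],[0,0,0.01],0.3],[[0,0,0],[0,0,0.005],0.3],[[0,0,0],[0,0,0],0.3]], squeeze=80)

```text
t: 9.22
ee_pos: [0.5718, -0.0053, 0.1133]
orientation: [-0.004, 0.954, -0.3, 0.003]
force: [-0.1, 0.4, -0.1]
gripper_width: 0.03
```

```bash
python3 -c "
from h import *
rep(); go(-62,0,-50)
from plant import capture
for n in('side','top'):
  c=capture(n); np.savez(n+'5.npz',**c)
  s=(slice(140,230),slice(220,330)) if n=='side' else (slice(165,215),slice(260,340))
  cv2.imwrite('pics/g%s.png'%n,cv2.resize(c['pixels'][s][:,:,::-1],None,fx=7,fy=7,interpolation=cv2.INTER_CUBIC))
"
```

```text
t 9.225 tcp u,lat,h mm [-57.3   0.7 -23.5] F u,lat,n [-0.42 -0.14  0.12] w 30.0
 rot err to RT deg (tool) [ 0.  -0.1 -0.4]
shift tool mm to -62 0 -50 [ 0.7  4.7 26.5] world [ 0.571 -0.017  0.089]
```

View pics/gside.png

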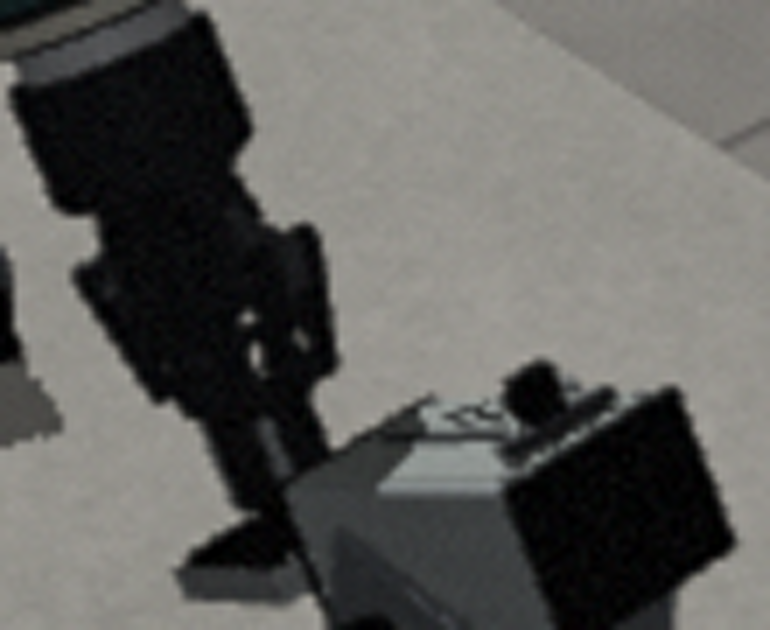

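View pics/gtop.png

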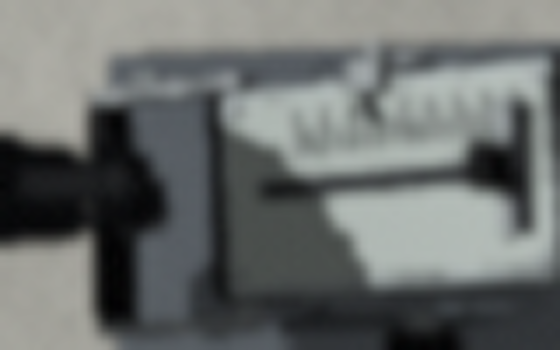

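Call:
move_arm(targets=[[[0,0,0],[0,0.0047,0],0.3],[[0,0,0],[0,0,0.008],0.3],[[0,0,0],[0,0,0.01],0.3],[[0,0,0],[0,0,0.008],0.3],[[0,0,0],[0,0,0],0.3]])

```text
t: 9.95
ee_pos: [0.5713, -0.0173, 0.0883]
orientation: [-0.004, 0.954, -0.301, 0.002]
force: [-0.1, -0.3, -0.6]
gripper_width: 0.0296
```

```bash
python3 -c "
from h import *
rep(); go(-62,0,-50)
from plant import capture
for n in ['side']:
  c=capture(n); np.savez(n+'6.npz',**c)
  s=(slice(150,240),slice(220,330))
  cv2.imwrite('pics/h%s.png'%n,cv2.resize(c['pixels'][s][:,:,::-1],None,fx=7,fy=7,interpolation=cv2.INTER_CUBIC))
"
```

```text
t 9.95 tcp u,lat,h mm [-61.8  -0.  -50.9] F u,lat,n [-0.11 -0.06 -0.6 ] w 29.6
 rot err to RT deg (tool) [-0.  -0.2 -0.4]
shift tool mm to -62 0 -50 [-0.   0.2 -0.9] world [ 0.571 -0.017  0.089]
```

View pics/hside.png

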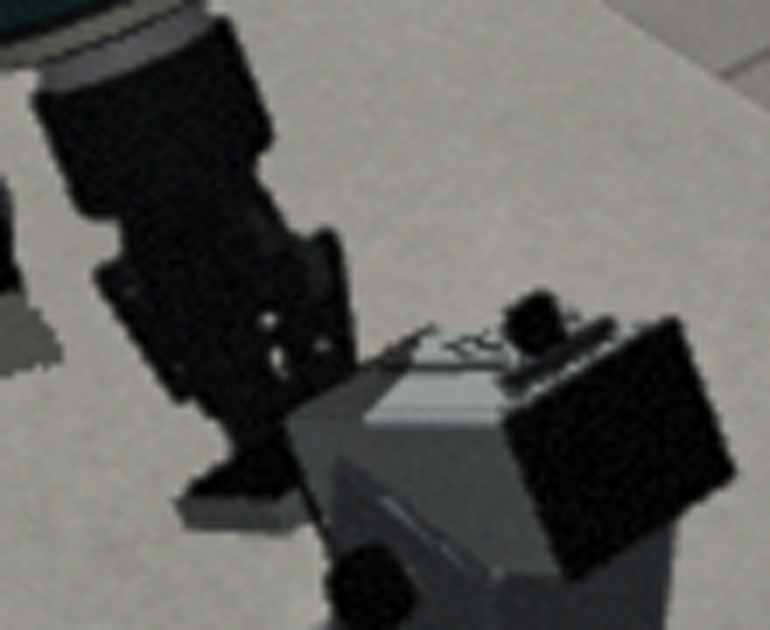

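Call:
move_arm(targets=[[[0,0,0],[0,0,0],0.53],[[0,0,0],[0,0.001,0],0.53],[[0,0,0],[0,0.001,0],0.53],[[0,0,0],[0,0,0],0.53]])

```text
t: 10.5
ee_pos: [0.5717, -0.0148, 0.0877]
orientation: [-0.004, 0.954, -0.3, 0.003]
force: [0.2, -0.5, -0.0]
gripper_width: 0.02
```

```bash
python3 -c "
from h import *
rep()"
```

```text
t 10.5 tcp u,lat,h mm [-64.2   0.4 -49.9] F u,lat,n [ 0.42  0.2  -0.32] w 20.0
 rot err to RT deg (tool) [ 0.  -0.1 -0.4]
```

Call:
move_arm(targets=[[[0,0,0],[0,0.001,0],0.53],[[0,0,0],[0,0.001,0],0.53],[[0,0,0],[0,0,0],0.53]])

```text
t: 10.88
ee_pos: [0.5717, -0.0132, 0.0865]
orientation: [-0.004, 0.954, -0.3, 0.003]
force: [0.2, -0.1, -0.3]
gripper_width: 0.0203
```

```bash
python3 -c "
from h import *
rep()"
```

```text
t 10.875 tcp u,lat,h mm [-66.2   0.4 -49.9] F u,lat,n [-0.12  0.2  -0.32] w 20.3
 rot err to RT deg (tool) [ 0.  -0.1 -0.4]
```

Call:
move_arm(targets=[[[0,0,0],[0,0.001,0],0.53],[[0,0,0],[0,0.001,0],0.53],[[0,0,0],[0,0,0],0.53]])

```text
t: 11.25
ee_pos: [0.5717, -0.0116, 0.0854]
orientation: [-0.004, 0.954, -0.3, 0.003]
force: [-0.3, -0.1, 0.7]
gripper_width: 0.0202
```

```bash
python3 -c "
from h import *
rep()"
```

```text
t 11.25 tcp u,lat,h mm [-68.2   0.4 -50. ] F u,lat,n [ 0.43 -0.28  0.53] w 20.2
 rot err to RT deg (tool) [ 0.  -0.1 -0.4]
```

Call:
move_arm(targets=[[[0,0,0],[0,0.001,0],0.53],[[0,0,0],[0,0.001,0],0.53],[[0,0,0],[0,0,0],0.53]])

```text
t: 11.62
ee_pos: [0.5717, -0.0101, 0.0843]
orientation: [-0.004, 0.954, -0.301, 0.003]
force: [-0.0, -1.8, 2.1]
gripper_width: 0.0201
```

```bash
python3 -c "
from h import *
rep()
from plant import capture
for n in('side','top'):
  c=capture(n); np.savez(n+'7.npz',**c)
  s=(slice(150,240),slice(220,330)) if n=='side' else (slice(165,215),slice(260,340))
  cv2.imwrite('pics/i%s.png'%n,cv2.resize(c['pixels'][s][:,:,::-1],None,fx=7,fy=7,interpolation=cv2.INTER_CUBIC))
"
```

```text
t 11.625 tcp u,lat,h mm [-70.    0.4 -50. ] F u,lat,n [ 2.64 -0.05  0.66] w 20.1
 rot err to RT deg (tool) [ 0.  -0.1 -0.4]
```

View pics/iside.png

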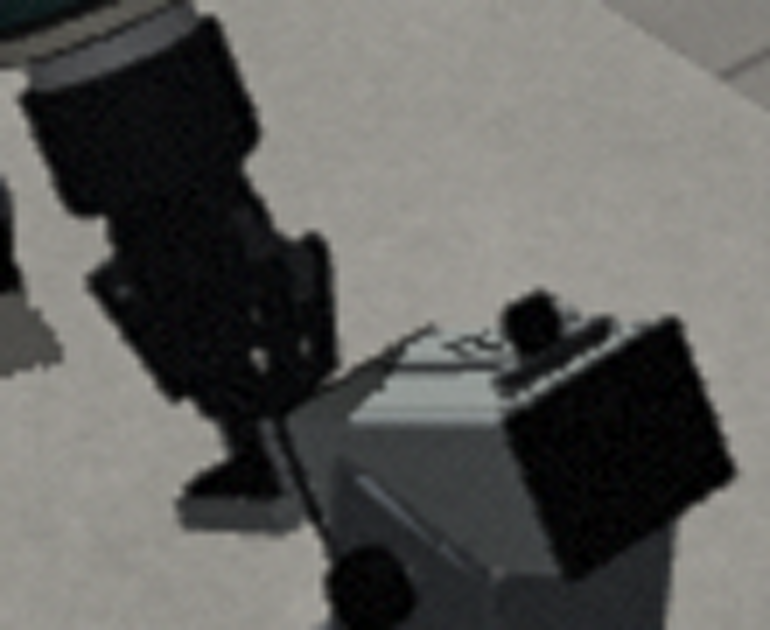

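View pics/itop.png

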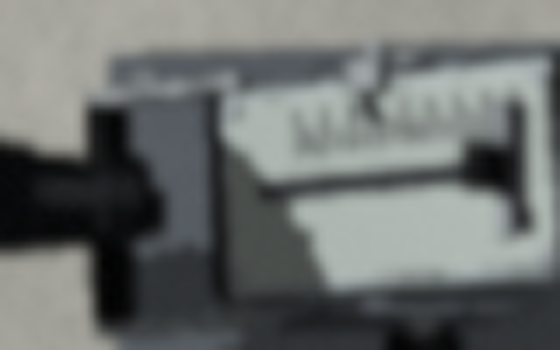

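Call:
move_arm(targets=[[[0,0,0],[0,0.0015,0],0.53],[[0,0,0],[0,0.002,0],0.53],[[0,0,0],[0,0.002,0],0.53],[[0,0,0],[0,0.002,0],0.53],[[0,0,0],[0,0.002,0],0.53],[[0,0,0],[0,0.002,0],0.53],[[0,0,0],[0,0.002,0],0.53],[[0,0,0],[0,0.002,0],0.53],[[0,0,0],[0,0.002,0],0.53],[[0,0,0],[0,0.002,0],0.53],[[0,0,0],[0,0.0015,0],0.53],[[0,0,0],[0,0,0],0.53]])

```text
t: 13.22
ee_pos: [0.5714, 0.0072, 0.0722]
orientation: [-0.004, 0.954, -0.301, 0.003]
force: [-2.1, -2.5, 4.8]
gripper_width: 0.0201
```

```bash
python3 -c "
from h import *
rep()
from plant import capture
for n in('side','top'):
  c=capture(n); np.savez(n+'8.npz',**c)
  s=(slice(150,240),slice(220,330)) if n=='side' else (slice(165,215),slice(260,340))
  cv2.imwrite('pics/j%s.png'%n,cv2.resize(c['pixels'][s][:,:,::-1],None,fx=7,fy=7,interpolation=cv2.INTER_CUBIC))
np.set_printoptions(precision=0,suppress=True,linewidth=200)
v,u=np.mgrid[178:200,312:336]; P,z=pts(c,np.c_[u.ravel(),v.ravel()]); print(((P-E)@N*1000).reshape(22,24))
"
```

```text
t 13.225 tcp u,lat,h mm [-91.1   0.5 -50. ] F u,lat,n [ 4.77 -2.19  2.54] w 20.1
 rot err to RT deg (tool) [ 0.  -0.1 -0.4]
[[ 5.  2.  1.  0.  2. -1.  3.  1. -0.  1. -1.  2. -1.  1.  1.  2.  2.  1.  3.  4.  0. -2.  1. -1.]
 [ 7. -1. -0.  1.  2.  1.  2.  0. -2. -1. -1.  3.  2.  2.  1.  5.  0.  1. -1.  3.  0.  3.  0. -2.]
 [ 7.  2.  2.  1.  0.  2.  2. -1.  2.  1.  1.  7.  5.  6.  4.  2. -1.  3. -2.  1.  2. -0. -0.  1.]
 [ 7.  4.  1.  1.  1.  1.  2.  1.  1. -0.  9.  9.  7.  8.  4.  2.  1.  1. -1.  1.  2.  0.  0. -0.]
 [-1.  1.  0.  2.  0.  1.  3. -1. -1.  0.  8.  6. 10.  6.  5.  2.  1.  2.  3.  0.  1.  2.  0.  1.]
 [-0.  2. -1.  2.  1. -2.  1.  2.  0.  0.  9. 10.  7.  7.  6.  3.  1.  1. -1.  2.  2.  0. -0. -1.]
 [ 0. -0.  2.  1.  1. -1.  1.  2.  1. -1.  9.  8.  9.  6.  4.  2.  2.  2.  0.  2. -1.  1.  1.  3.]
 [ 2.  2.  0.  2.  1. -1.  1.  3.  2. -1.  8.  6.  7.  6.  3.  1. -0.  3. -1. -1. -0.  1.  1.  2.]
 [ 2.  0.  0.  0. -0.  3. 23. 26. 22. 20.  8.  7.  7.  8.  4. -2.  1.  1.  1.  2.  0.  1.  0. -0.]
 [ 2. -0.  1.  2. -0.  3. 25. 23. 21. 23. 16. 11. 10.  9.  5.  3.  1.  1.  2.  2. -1.
[... 502 characters left out ...]
.  0.]
 [ 3. -1. -0.  1.  3. -0.  3.  2. 18. 13.  9.  8.  9.  7.  7.  1.  1. -1.  3.  1.  2.  2.  1.  1.]
 [-1.  1. -0. -0.  1.  1.  0. -1.  0. -0.  8.  6.  7.  7.  6. -2. -0.  1.  1.  2. -0.  0.  1. -2.]
 [ 2. -1.  1. -1. -1. -0. -1.  1.  1.  3.  8.  9.  7.  9.  7.  2.  2.  1. -1. -2.  2.  0.  1.  1.]
 [-2.  0.  0.  0.  2.  1.  0.  3.  0.  0.  7. 11.  9.  6.  9.  0.  2. -1.  0.  2.  3.  1.  1.  2.]
 [ 3. -0. -1. -0.  2.  2.  1.  2. -1.  1.  6.  9.  9.  9.  7.  0.  0.  2.  1.  1.  3.  2. -2.  2.]
 [ 2. -2.  2. -1.  1.  1.  1.  0. -1.  3.  1.  9.  9.  6.  9.  3. -1.  1.  0.  2. -1.  1. -0.  2.]
 [ 1.  1.  0. -1.  1. -1.  2.  3.  1.  1. -0.  9.  9.  9.  6.  4.  3.  0.  1. -1. -1.  1. -1.  1.]]
```

View pics/jtop.png

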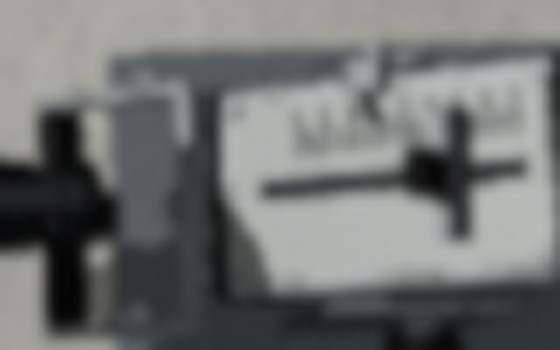

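View pics/jside.png

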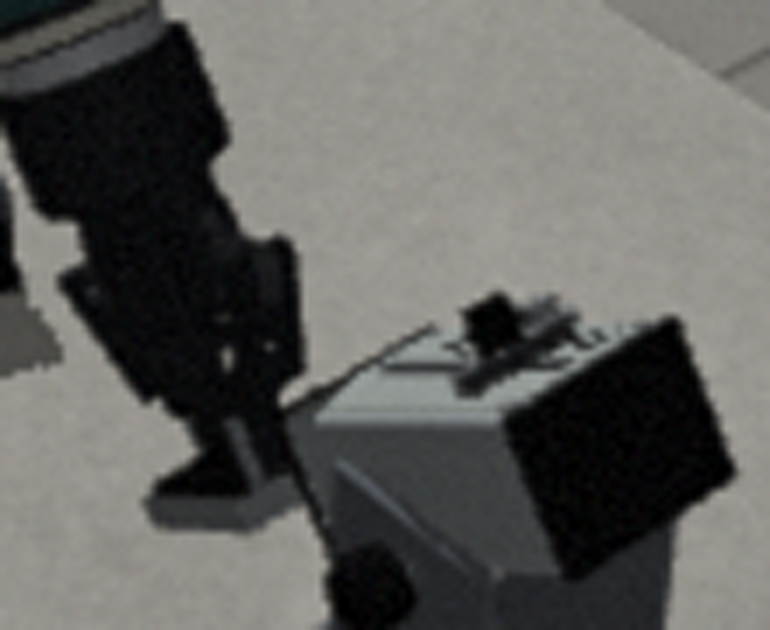

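```bash
python3 -c "
from h import *
c=load('top8.npz')
print(face(c,[(331,194.5),(322,197.5),(333,193.8)],.0078))
# marker relative: project lines of constant u at h
for h,l in((.0078,20),(.0070,25)):
  for r in (47,48,49,50,51,52): print(h,r,proj(c,E+(face(c,[(331,194.5)],.0078)[0,0]+5-r)/1000*U+.001*l*YG+h*N))
"
```

```text
[[111.1854208  -12.77358352]
 [ 88.62421317 -18.02310079]
 [116.11330265 -11.55372792]]
0.0078 47 [[313.6637055  181.86239748]]
0.0078 48 [[313.27906979 181.90256666]]
0.0078 49 [[312.8949552  181.94268181]]
0.0078 50 [[312.51136087 181.98274304]]
0.0078 51 [[312.12828597 182.02275042]]
0.0078 52 [[311.74572966 182.06270405]]
0.007 47 [[313.7253201  179.77226739]]
0.007 48 [[313.34119768 179.81382156]]
0.007 49 [[312.95759482 179.85532027]]
0.007 50 [[312.57451066 179.89676361]]
0.007 51 [[312.19194437 179.93815168]]
0.007 52 [[311.80989511 179.97948454]]
```

```bash
python3 -c "
from h import *
c=load('top8.npz')
f=face(c,[(309,176.5),(313.05,175),(313.95,175),(308.05,174)],.0088); print(f, 116.1-f[:,0])
f=face(c,[(311.65,180),(312,180),(312.35,180)],.0072); print(f,116.1-f[:,0])
for n in range(0,9):
  try: c=load('top%d.npz'%n)
  except Exception: continue
  v,u=np.mgrid[173:183,307:317]; P,z=pts(c,np.c_[u.ravel(),v.ravel()]); print(n);print(((P-E)@N*1000).reshape(10,10).round().astype(int))
" | head -80
```

```text
[[58.14761586 33.7039902 ]
 [68.88801637 36.13564482]
 [71.21591729 35.88858306]
 [55.93132068 39.89830056]] [57.95238414 47.21198363 44.88408271 60.16867932]
[[63.86746382 24.96472102]
 [64.7795592  24.87548766]
 [65.69051033 24.78636989]] [52.23253618 51.3204408  50.40948967]
0
[[-162 -164 -168 -171 -169    1    2   -1   -4  -46]
 [-163  -16    8    8    8    9   10    5    1   -5]
 [ -14  -14    9   10    8    9   11    6   -1   -6]
 [ -15  -15   11   10    9    9   10    5    0   -1]
 [   2   -2   -1    9    9    8   10    5    2    2]
 [  -1    2   -1    1   -2    7    1    3    4    2]
 [   0    1    2    0   -1    7    1   -1    2    2]
 [  -1   -1    2    1    2    6  742    0   -1    1]
 [   1    3    1    3    2    8    2    0    1    2]
 [   1   -1    2    0    0    0    3    2    1    4]]
1
[[-162 -167 -164 -167 -169    3    5    1   -2  -45]
 [-164  -19    8    9   11   11    9    4    1   -5]
 [ -14  -14    7   10   12   10    8    8    0   -6]
 [ -15  -16    8    9    9   11   12    7   -2   -2]
 [   1    0   -2   11   10    8    8    7   -1    1]
 [   1    3    1    3
[... 1996 characters left out ...]
 1   -4]
 [ -14  -14    9    8    8    8   10    5    0   -4]
 [  -1   -1   -1    9    8   10    9    6    2    4]
 [   1   -1    1    0    5    7    2    0    1    1]
 [  -1    0   -1    1    1    7    2    0    0    1]
 [   2   -1    1    0    0    7    3    2    2    1]
 [   1   -1    0    1    4    6    1    1    1    2]
 [   0    1    1    1    2    0    2    1    0    2]]
7
[[-161 -164 -165 -167 -172    1    3    0   -3  -44]
 [-161  -15   10    7   10    8    8    7   -2   -6]
 [ -14  -16    7    7    9   10   10    5    2   -3]
 [ -11  -16    9   11    7   12    9    6   -1   -3]
 [  -2   -2    1   12   10   10    8    6    2    0]
 [   2    0    1    2    2    8    1    2    2    1]
```

Call:
move_arm(targets=[[[0,0,0],[0,0.0015,0],0.53],[[0,0,0],[0,0.002,0],0.53],[[0,0,0],[0,0.002,0],0.53],[[0,0,0],[0,0.002,0],0.53],[[0,0,0],[0,0.002,0],0.53],[[0,0,0],[0,0.002,0],0.53],[[0,0,0],[0,0.002,0],0.53],[[0,0,0],[0,0.002,0],0.53],[[0,0,0],[0,0.002,0],0.53],[[0,0,0],[0,0.002,0],0.53],[[0,0,0],[0,0.0015,0],0.53],[[0,0,0],[0,0,0],0.53]])

```text
t: 14.82
ee_pos: [0.5711, 0.0239, 0.0604]
orientation: [-0.004, 0.954, -0.301, 0.002]
force: [-3.9, -4.0, 10.0]
gripper_width: 0.0199
```

```bash
python3 -c "
from h import *
rep()"
```

```text
t 14.825 tcp u,lat,h mm [-111.6    0.5  -50.1] F u,lat,n [ 9.02 -3.94  5.93] w 19.9
 rot err to RT deg (tool) [-0.  -0.1 -0.4]
```

Call:
move_arm(targets=[[[0,0,0],[0,0.0015,0],0.53],[[0,0,0],[0,0.0015,0],0.53],[[0,0,0],[0,0.001,0],0.53],[[0,0,0],[0,0.001,0],0.53],[[0,0,0],[0,0,0],0.53]])

```text
t: 15.45
ee_pos: [0.5711, 0.0279, 0.0577]
orientation: [-0.004, 0.954, -0.301, 0.002]
force: [-4.0, -3.8, 10.3]
gripper_width: 0.02
```

```bash
cat > look.py <<'E'
import sys; from h import *
from plant import capture
k=sys.argv[1]
rep()
for n in('side','top'):
  c=capture(n); np.savez(n+k+'.npz',**c)
  s=(slice(170,220),slice(255,330)) if n=='side' else (slice(168,205),slice(295,340))
  cv2.imwrite('pics/k%s%s.png'%(k,n),cv2.resize(c['pixels'][s][:,:,::-1],None,fx=10,fy=10,interpolation=cv2.INTER_CUBIC))
np.set_printoptions(precision=0,suppress=True,linewidth=200)
v,u=np.mgrid[176:202,304:322]; P,z=pts(c,np.c_[u.ravel(),v.ravel()])
for r,row in zip(range(176,202),((P-E)@N*1000).reshape(26,18).round().astype(int)): print(r,row)
E
python3 look.py 9
```

```text
t 15.45 tcp u,lat,h mm [-116.4    0.4  -50. ] F u,lat,n [ 8.95 -4.11  6.34] w 20.0
 rot err to RT deg (tool) [-0.  -0.1 -0.4]
176 [-153  -14  -12  -15  -15    6    9   10    8   10    6   -1    1   -1    1    1   -1    2]
177 [-2 -2 -3 -1  2 -2 11  9  9  9  7  0  0  2  2  3  1  0]
178 [ 1 -2  0  2  1 -1  2  1  7  1  0  1  0 -1  1  1  2  0]
179 [ 1  2  2  2  3  2  1  4  8  2 -2  2  1  0  4  0  0 -1]
180 [ 1  1  2  2  2  2  3  2  8  1 -1  0  1  3 -2  0  2  1]
181 [ 2  1  2  1  0  1  3  1  9  1 10  8  3  3 -1 -1  4  1]
182 [ 0  2  0  1  0 -1  3  1  8  7 10  8  4  2  1  1  0  0]
183 [ 3  0  5  1  1  1  1  2  9  6  5 10  3  3  2  2  2  1]
184 [ 2  1  4  4  0  1  1  3  7  8  8  9  5 -2  2  1 -1  2]
185 [ 0  0  2  2  1 -1  0  2  7  9  8  8  5 -1  0  2 -1  1]
186 [ 1  1  3  0  0  1  1  1  8  6  9  9  7  1  1 -1  0 -1]
187 [ 3  1  3  2 22 22 27 19 12  8  7  7  6  1  0  0  3  1]
188 [ 0 -3  2 -1 25 23 24 22 15 11  9  9  5  1  2 -2  3  2]
189 [ 1 -1  2 -1 26 25 22 20 15 12  8 11  4  0  1  2  2  0]
190 [ 2  1  1  2 25 24 23 21 16 11  6 10  5  3  1  2 -1  1]
191 [ 2  1  2  0 26 23 23 20 15 10  6 10  5  2 -1  0  1  2]
192 [ 2  2  0  2 24 26 25 22 17 12 10  7  7  2  2  1  2  1]
193 [ 3 -2  1  0 25 26 25 22 18 11  8  8  8  0  1  0  3  1]
194 [-1  0  3  0  1 -2  2 10  6  8  8  7  6  4  2  2  0  1]
195 [-1  0  3  1  2  2  2  1 12  9  5  8  6  1  0 -1  0  3]
196 [ 2  1  1  1  0  3  1  1  8  9 10  8  7  2  2  0  1  0]
197 [-1  0  1  1  2 -1  0  0  2  9  8  9  4  0  1  1  2  0]
198 [ 0  1  0  2  1  0  1  2  0  6  8  7  8  1 -1  2  1  1]
199 [ 1  0  1  1 -1  2  0  1  2  8  8  8  7  1  2  0  1  0]
200 [ 0  2  1  2  0  2  1  4 -1  4  2  1  1  0  2  0  2  1]
201 [ 2  2  0 -1  0  1  1  1  2 -1  4  1  0  2  0  2 -2  1]
```

View pics/k9top.png

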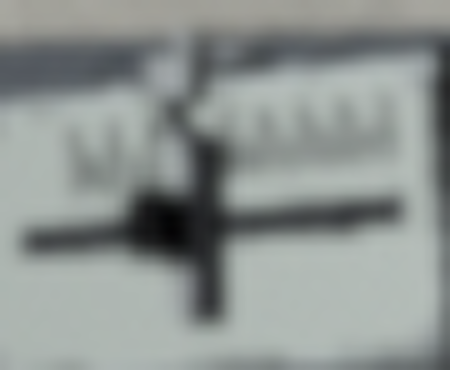

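View pics/k9side.png

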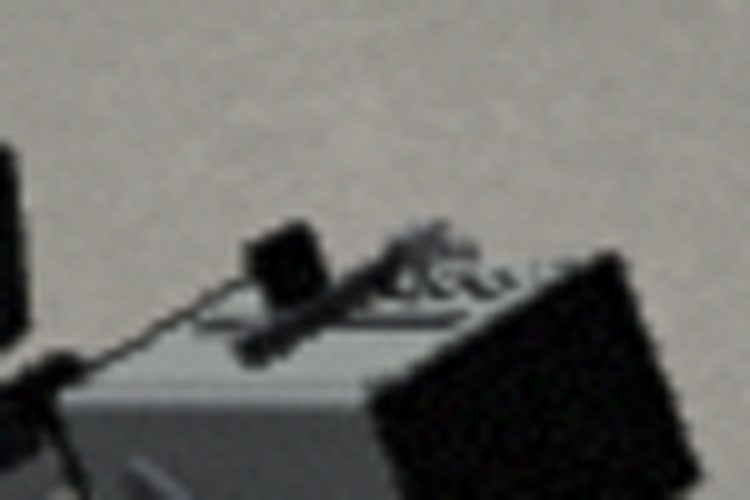

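```bash
python3 -c "
from h import *
c=load('top9.npz')
f=face(c,[(331,194.5),(322,197.5),(312,196.5)],.0078); print(f, f[0,0]-f[:,0])
j=f[2,0]+5
print('joint',j,proj(c,[E+j/1000*U+.025*YG+.0072*N]), 'blade',face(c,[(311.65,180),(312,180),(312.35,180)],.0072)[:,0]-j)
s=load('side9.npz'); g=s['pixels'].mean(2)
print('side joint at lat -22,22,30',proj(s,[E+j/1000*U+l/1000*YG+.0072*N for l in(-22,22,30)]))
"
```

```text
[[111.1854208  -12.77358352]
 [ 88.62421317 -18.02310079]
 [ 63.22517041 -13.92641107]] [ 0.         22.56120763 47.96025038]
joint 68.22517041368309 [[313.31749405 179.80460702]] blade [-4.35770659 -3.44561121 -2.53466008]
side joint at lat -22,22,30 [[278.63716692 205.20521001]
 [292.9295975  196.78430466]
 [295.4709014  195.28730362]]
```

Call:
move_arm(targets=[[[0,0,0],[0,0.001,0],0.53],[[0,0,0],[0,0.001,0],0.53],[[0,0,0],[0,0.0008,0],0.53],[[0,0,0],[0,0,0],0.53],[[0,0,0],[0,0,0],0.53]])

```text
t: 16.18
ee_pos: [0.571, 0.0301, 0.0561]
orientation: [-0.004, 0.954, -0.301, 0.002]
force: [-4.8, -5.3, 10.9]
gripper_width: 0.0198
```

```bash
python3 look.py 10
```

```text
t 16.175 tcp u,lat,h mm [-119.1    0.4  -50.1] F u,lat,n [10.58 -4.93  5.94] w 19.8
 rot err to RT deg (tool) [-0.  -0.1 -0.4]
176 [-152  -17  -14  -14  -18    8    7    9    9    9    7    0   -2   -1   -1   -2    1    2]
177 [-2 -1  1  0  1  1  8  9  9  9  8  1  1  1  0  2  1  1]
178 [-2 -2  1  1  3  0  1  2  5  3  1 -1 -2  2  2  3  2  2]
179 [ 2  1  1  2  1  0  2  2  8  4  5  1  1  1 -1  1  1 -1]
180 [  3  -1  -3 742   5  -1   2  -2   6   0   1  -1   1   0   0  -1   1   1]
181 [-1  0 -1  0  5  3  3  5  8  1  7  1  0  1  0 -2  5  2]
182 [ 0  3  2  3  0  3  3  6  6  9  8  6  0  0  4 -1  2  0]
183 [-1  1  3  0  0  1  2  7  7  8  8  4  0  2  0 -1  2 -1]
184 [  5   2   4  -1   0   2   3   9 742   7   7   5   3   2   0  -1   3   0]
185 [-1  3 -1  2  2  2  4  9  8  8  6  5  2  0  3  0  0 -1]
186 [ 3  1 -1  1  1 -1  2  7  8 10  8  5 -1  1  0  3  2  1]
187 [ 1  1  0 22 22 23 16  7  7  7  8  6 -1  1  3  3  2  0]
188 [ 0  1  2 23 22 24 19 17 10  7  7  8  1  3  3  1  1  0]
189 [-1  2 -1 25 24 23 20 14  9  8  7  6  0  0  2  2  0  2]
190 [ 2  1  0 25 27 23 20 16 10  9  9  7  3  1  2  1  3  1]
191 [ 1  2  2 23 23 24 21 14  9  9 10  6 -1  1  1  2  2  3]
192 [ 3  1  1 24 24 24 21 16 10  8  6  7  1 -1  0  1  2  3]
193 [ 3 -1  1 23 25 24 21 18 12  7  5  6  0  1  3 -1  1  2]
194 [ 1  0  3  0  3  2 11  9  8 10  8  5  1 -1  1 -1  0  0]
195 [ 0  1  3  0 -1  3  0  9  8 10  7  8  1  4  3  0  2 -1]
196 [ 1 -1  1  0  1  1  0 10  8  9  8  9  0  0  0  0  0  1]
197 [1 0 0 0 2 1 2 7 7 7 7 9 2 2 0 2 2 1]
198 [ 0  3  2 -2  1  1  1  3  9  6  7  9  0  0  1  2  1  1]
199 [  1   0   0   2   1   2   0   0   9  10   6   8   2   2   1   2  -1 742]
200 [1 2 1 3 0 1 1 1 7 4 0 0 0 1 0 2 1 3]
201 [ 1  5  2 -2  0  1  1  4  1  0  0  0  1  1 -1  0  1  1]
```

View pics/k10top.png

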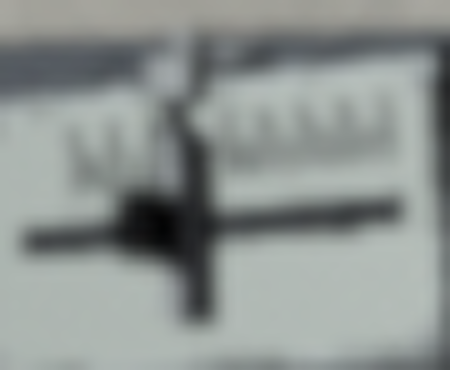

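View pics/k10side.png

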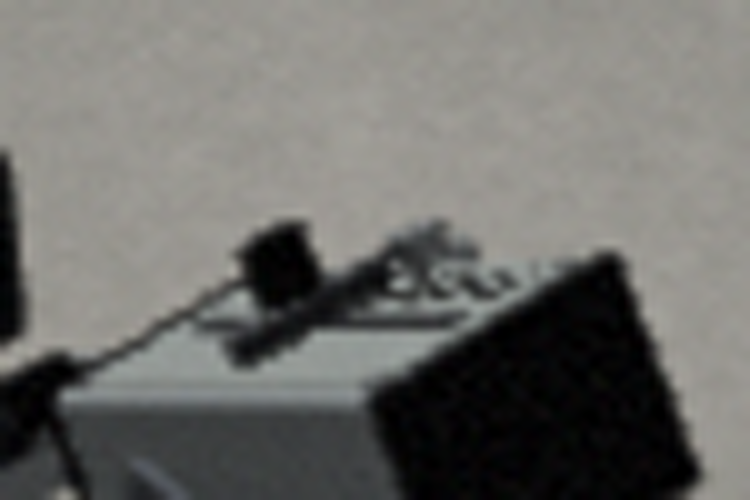

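Call:
move_arm(targets=[[[0,0,0],[0,0.0004,0],0.53],[[0,0,0],[0,0.0002,0],0.53],[[0,0,0],[0,0,0],0.53],[[0,0,0],[0,0,0],0.53]])

```text
t: 16.77
ee_pos: [0.571, 0.0304, 0.0558]
orientation: [-0.004, 0.954, -0.301, 0.002]
force: [-6.6, -4.2, 12.5]
gripper_width: 0.0201
```

```bash
python3 look.py 11 | sed -n 1,16p; python3 -c "
from h import *
import itertools
for k in ('0','4','9','10','11'):
  c=load('top%s.npz'%k); g=c['pixels'].mean(2); print(k,g[178:186,308:320].astype(int))
"
```

```text
t 16.775 tcp u,lat,h mm [-119.6    0.4  -50.1] F u,lat,n [10.55 -6.65  7.89] w 20.1
 rot err to RT deg (tool) [-0.1 -0.1 -0.4]
176 [-150  -16  -12  -13  -16    8    7    9    7    8    6   -2   -2    0    1    0   -2   -2]
177 [-1  1 -1  1 -3 -1  9  6 11  9  6  2  2  3  1  1  1  3]
178 [ 0  0 -1  3  0  2  0  1  8 -1  0  1  3  2 -1 -1  0  2]
179 [ 4  1 -1  2  1  2  0  1  9  0  2  1  0  3  1  2  0  0]
180 [-1  3  2  1  1 -1  1  2  8  0  3  3 -2  1  2  2 -2  0]
181 [2 1 0 1 4 2 1 0 9 0 8 1 0 1 0 2 0 0]
182 [1 1 0 0 2 3 3 7 8 7 9 1 1 1 2 1 0 1]
183 [ 2 -1  0  2  2 -1  2  9  6  9  9  2  1  0  3  1  1  2]
184 [ 4  2  0  2  4 -1  2  8  9  8 10  1  1  0  1  0 -1  2]
185 [0 2 0 2 2 0 3 8 8 8 8 3 3 2 4 0 1 1]
186 [ 2  1  1  0 -1 -2  2  6  9  6  4  5  1 -2  1 -1 -1  0]
187 [ 1  2  2 22 23 24 17  9  9 10  9  3  3  0  0  3  1  2]
188 [ 2  2  2 23 25 23 17 16  9  5 10  4 -1  4  3  0  2  0]
189 [ 2 -1  0 23 24 25 20 16  8  6  6  2  0  1  3  2  2  1]
0 [[139 128 113  92  75  79  97 117 130 132 136 143]
 [141 130 110  87  63  77 112 133 134 127 129 137]
 [141 126 104  88  66  71 107 132 132 121 126 1
[... 1205 characters left out ...]
 86  89 128 156 160 153 157 168]
 [172 155 128 119  96  75  92 127 145 145 149 159]
 [166 153 135 131 110  70  62  92 124 136 138 143]
 [156 149 136 135 117  73  51  74 114 133 130 133]
 [145 142 133 137 121  77  49  75 119 139 136 137]
 [136 132 125 135 124  80  51  72 122 151 156 158]]
11 [[173 160 143 116  96 102 123 147 162 165 169 175]
 [176 163 140 111  83 100 140 164 167 158 161 171]
 [174 158 129 111  85  88 127 156 160 153 157 167]
 [173 155 128 116  91  71  92 126 144 145 150 158]
 [166 154 132 125  99  64  60  93 124 135 137 143]
 [155 148 134 130 108  66  49  78 116 132 129 133]
 [146 143 133 133 113  70  51  82 125 142 136 137]
 [137 134 127 131 112  70  57  96 141 159 156 158]]
```

View pics/k11top.png

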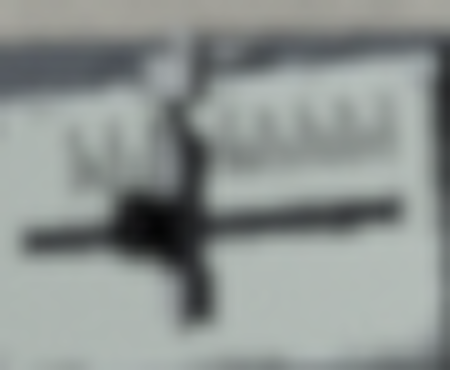

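Call:
move_arm(targets=[[[0,0,0],[0,0.0002,0],0.53],[[0,0,0],[0,0,0],0.53],[[0,0,0],[0,0,0],0.53],[[0,0,0],[0,0,0],0.53],[[0,0,0],[0,0,0],0.53],[[0,0,0],[0,0,0],0.53],[[0,0,0],[0,0,0],0.53],[[0,0,0],[0,0,0],0.53],[[0,0,0],[0,0,0],0.53],[[0,0,0],[0,0,0],0.53],[[0,0,0],[0,0,0],0.53],[[0,0,0],[0,0,0],0.53]])

```text
t: 18.38
ee_pos: [0.571, 0.0307, 0.0557]
orientation: [-0.004, 0.954, -0.301, 0.002]
force: [-5.4, -5.9, 11.3]
gripper_width: 0.0204
```

Call:
move_arm(targets=[[[0,0,0],[0,0,0],0.53],[[0,0,0],[0,0,0],0.53],[[0,0,0],[0,0,0],0.53],[[0,0,0],[0,0,0],0.53],[[0,0,0],[0,0,0],0.53],[[0,0,0],[0,0,0],0.53],[[0,0,0],[0,0,0],0.53],[[0,0,0],[0,0,0],0.53],[[0,0,0],[0,0,0],0.53]])

```text
t: 19.5
ee_pos: [0.571, 0.0306, 0.0557]
orientation: [-0.004, 0.954, -0.301, 0.002]
force: [-4.8, -5.9, 12.1]
gripper_width: 0.0202
```

```bash
python3 look.py 12 | sed -n 1,2p; python3 -c "
from h import *
c=load('top12.npz'); g=c['pixels'].mean(2); print(g[178:186,308:320].astype(int))
"
```

```text
t 19.5 tcp u,lat,h mm [-119.8    0.5  -50.1] F u,lat,n [11.75 -4.86  6.59] w 20.2
 rot err to RT deg (tool) [-0.1 -0.1 -0.4]
[[173 160 142 116  96 102 124 146 161 165 168 176]
 [176 162 139 111  83 100 140 164 166 157 162 171]
 [175 158 130 110  84  88 126 155 161 152 157 167]
 [172 155 129 116  91  70  93 126 145 146 150 158]
 [166 155 137 126  98  63  61  93 124 135 137 143]
 [157 152 139 130 103  61  49  78 116 132 130 132]
 [146 144 135 129 104  63  50  83 125 141 136 137]
 [137 135 128 126 107  66  55  96 142 159 156 158]]
```

Call:
move_arm(targets=[[[0,0,0],[0,-0.001,0],0.53],[[0,0,0],[0,-0.002,0],0.53],[[0,0,0],[0,-0.002,0],0.53],[[0,0,0],[0,-0.002,0],0.53],[[0,0,0],[0,-0.002,0],0.53],[[0,0,0],[0,-0.002,0],0.53],[[0,0,0],[0,-0.002,0],0.53],[[0,0,0],[0,-0.002,0],0.53],[[0,0,0],[0,-0.002,0],0.53],[[0,0,0],[0,-0.002,0],0.53],[[0,0,0],[0,-0.002,0],0.53],[[0,0,0],[0,-0.002,0],0.53]])

```text
t: 21.1
ee_pos: [0.5713, 0.0124, 0.0686]
orientation: [-0.004, 0.954, -0.301, 0.002]
force: [-3.7, -3.0, 5.2]
gripper_width: 0.0203
```

Call:
move_arm(targets=[[[0,0,0],[0,-0.002,0],0.53],[[0,0,0],[0,-0.002,0],0.53],[[0,0,0],[0,-0.002,0],0.53],[[0,0,0],[0,-0.002,0],0.53],[[0,0,0],[0,-0.002,0],0.53],[[0,0,0],[0,-0.002,0],0.53],[[0,0,0],[0,-0.002,0],0.53],[[0,0,0],[0,-0.002,0],0.53],[[0,0,0],[0,-0.002,0],0.53],[[0,0,0],[0,-0.002,0],0.53],[[0,0,0],[0,-0.001,0],0.53],[[0,0,0],[0,-0.001,0],0.53]])

```text
t: 22.6
ee_pos: [0.5717, -0.0054, 0.0811]
orientation: [-0.004, 0.954, -0.3, 0.003]
force: [-2.5, -1.2, 1.3]
gripper_width: 0.02
```

```bash
python3 look.py 13 | sed -n 1,2p
```

```text
t 22.6 tcp u,lat,h mm [-75.7   0.5 -50. ] F u,lat,n [ 1.71 -2.55  0.36] w 20.0
 rot err to RT deg (tool) [ 0.  -0.1 -0.4]
```

View pics/k13top.png

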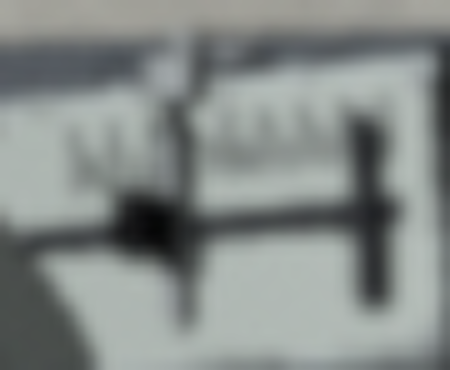

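Call:
move_arm(targets=[[[0,0,0],[0,-0.001,0],0.53],[[0,0,0],[0,-0.001,0],0.53],[[0,0,0],[0,-0.001,0],0.53],[[0,0,0],[0,-0.001,0],0.53],[[0,0,0],[0,-0.001,0],0.53],[[0,0,0],[0,-0.001,0],0.53],[[0,0,0],[0,-0.001,0],0.53],[[0,0,0],[0,-0.001,0],0.53],[[0,0,0],[0,-0.001,0],0.53],[[0,0,0],[0,-0.001,0],0.53],[[0,0,0],[0,0,0],0.53],[[0,0,0],[0,0,0],0.53]])

```text
t: 24.2
ee_pos: [0.5717, -0.0136, 0.0868]
orientation: [-0.004, 0.954, -0.3, 0.003]
force: [0.5, 0.0, 0.5]
gripper_width: 0.0201
```

```bash
python3 look.py 14 | sed -n 1,2p;  python3 -c "
from h import *
c=load('top14.npz'); g=c['pixels'].mean(2); print(g[195:197,325:340].astype(int))
v,u=np.mgrid[192:200,326:340]; P,z=pts(c,np.c_[u.ravel(),v.ravel()]); print(((P-E)@N*1000).reshape(8,14).round().astype(int))
v,u=np.mgrid[178:200,306:318]; P,z=pts(c,np.c_[u.ravel(),v.ravel()]); print(((P-E)@N*1000).reshape(22,12).round().astype(int))
"
```

```text
t 24.2 tcp u,lat,h mm [-65.8   0.4 -50. ] F u,lat,n [0.29 0.48 0.43] w 20.1
 rot err to RT deg (tool) [ 0.  -0.1 -0.4]
[[180 181 181 181 181 182 177 158 116  69  75 130 168 164 124]
 [180 181 181 181 181 181 178 161 121  73  76 128 168 168 129]]
[[  0   2   1   0   1   0   2   6   5  10   1   2 742   0]
 [  1   0   1   2  -1  -1   3   9   7   7   3   0   0  -1]
 [  0   0   1   1   3   1   0   1   7   7   1   1  -2   1]
 [  2   1  -1   0   1   1   3   2   9   7   3   0   2  -1]
 [ -1   1  -2   1   0  -1   0  -1   8   6   5   0   0   0]
 [  0   3   2   1   2   2   2   1   8   8   3   1   1  -1]
 [  1   0   1   1   1   0   3   0   6   8   5   0   1   0]
 [  0   0   2   0   2   2   0   0   1   0   0  -1   1  -1]]
[[  2   1   0   0   2   5   7   1   3  -1  -1   0]
 [  0   2  -1   3   0   0   8   0   2   1   0   0]
 [  2   2   2   1  -1  -2   9   0   3   0   4   0]
 [  4   0   0   1   4  -1   5   0   0   3   2   0]
 [  3   2   1  -1   1   6   7   2   0   3   1   1]
 [  1   3   3   4   2   9   9   3   1   1   1   1]
 [  1   0   1   2   1   6   8   2  -1   1  -1   1]
 [  2   2   0   0   1  10   8   3   1   0   1   3]
 [  2   1   0   1   1   5   8   5   2   0   4  -1]
 [ -2  23  20  23  16   7   8   3   1   1   0   1]
 [ 24  27  25  23  19  15  11   3   2   1   0   3]
 [ 23  24  22  22  19  16   9   5   1  -1   2   2]
 [  1  24  24  22  21  14   7   3  -1   0   2   4]
 [  4  24  24  24  22  16   9   3   2   2   1   2]
 [  2  23  25  24  20  16  10   5   3   0   1   2]
 [ -1  25  22  24  19  15  10   5  -2   3   1   1]
 [  1   1   1  15  12  10   5   5   0   0   1  -1]
 [  1   2   2   0   3   8  10   4   1  -1   0   4]
 [  1   0   2   0  -1   6   7   5   3   2   1   1]
 [  1   1   1  -2   2   8   7   8   1   2   0   2]
 [  1   1   3  -2  -2   8   9   6   2   1   1   2]
 [  1   0  -1   0   2   8   7   6   0   1   1 742]]
```

View pics/k14top.png

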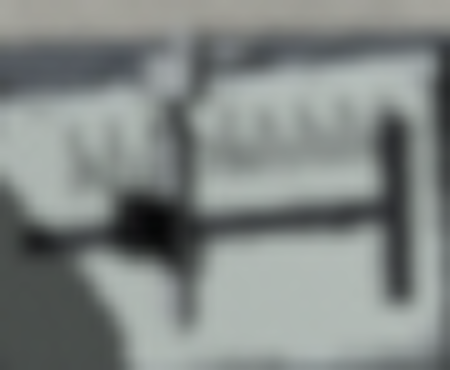

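Call:
move_arm(targets=[[[0,0,0],[0,-0.001,0],0.4],[[0,0,0],[0,0,0],0.4],[[0,0,0],[0,0,-0.01],0.4],[[0,0,0],[0,0,-0.02],0.4],[[0,0,0],[0,0,-0.03],0.4],[[0,0,0],[0,0,-0.04],0.4],[[0,0,0],[0,0.02,-0.05],0.4],[[0,0,0],[0,0.03,-0.04],0.4],[[0,0,0],[0,0.03,0],0.4],[[0,0,0],[0,0,0],0.4],[[0,0,0],[0,0,0],0.4]])

```text
t: 25.68
ee_pos: [0.5698, 0.1593, 0.1977]
orientation: [-0.004, 0.954, -0.301, 0.003]
force: [0.1, -0.0, -0.4]
gripper_width: 0.0257
```

```bash
python3 look.py 15 | sed -n 1,2p;  python3 -c "
from h import *
c=load('top15.npz'); cv2.imwrite('pics/fin.png',c['pixels'][:,:,::-1])
for k in '0','15':
  c=load('top%s.npz'%k); v,u=np.mgrid[192:200,330:338]; P,z=pts(c,np.c_[u.ravel(),v.ravel()]); print(((P-E)@N*1000).reshape(8,8).round().astype(int))
a,b=[load('top%s.npz'%k) for k in('0','15')]
print('stapler/pad/bottle depth change', [abs(a['z_map'][s]-b['z_map'][s]).mean()*1000 for s in((slice(175,230),slice(170,200)),(slice(200,252),slice(365,405)),(slice(140,178),slice(355,395)))])
"
```

```text
t 25.675 tcp u,lat,h mm [-143.7    1.3  140.1] F u,lat,n [-0.2   0.14 -0.37] w 25.7
 rot err to RT deg (tool) [-0.  -0.1 -0.4]
[[  2   0   2   9   7   9   4   2]
 [  0   0  -2   9   6   6   1   1]
 [ -1   1   2   0  10   8   3   0]
 [  1  -1   2   2   8   9   2  -1]
 [  1  -1   4   1   6   7   2   1]
 [  0   3   0  -1   6   8   2   0]
 [  1 742   1   0   9   7   5   1]
 [  1   1   0   3   1  -1   1   0]]
[[ 0  1  2  6  7  7  3  1]
 [ 1  1  1  7  9  8  1 -2]
 [ 0  1  3 -1  7  9  3  1]
 [ 1  3  2  1  7  6  3  1]
 [ 0 -1 -1  1 10  8  4  1]
 [ 4  3  2  3  7  7  4  1]
 [ 1  0  1  2  9  8  4  0]
 [ 1  1  3  4  0  1  1  3]]
stapler/pad/bottle depth change [np.float32(112.602425), np.float32(10.174558), np.float32(8.98504)]
```

View pics/fin.png

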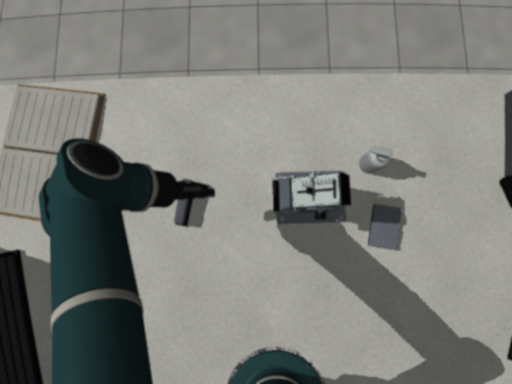

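View pics/k15top.png

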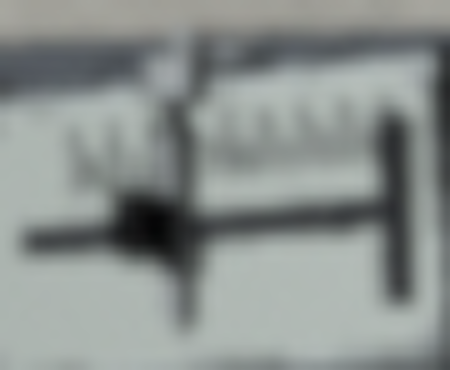

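```bash
python3 -c "
from h import *
a,b=[load('top%s.npz'%k) for k in('0','15')]
print([float(np.median(abs(a['z_map'][s]-b['z_map'][s])))*1000 for s in((slice(200,230),slice(170,192)),(slice(200,252),slice(365,405)),(slice(140,178),slice(355,395)))])
from plant import order; print(order.finish_job())"
```

```text
[1.7929673194885254, 1.7289519309997559, 1.6783475875854492]
the job is handed in; nothing more can be done
None
```

I did the whole job in the order asked and handed it in at about 26 s. The peak pointer now stands within about 0.5 mm of the marker as far as I could measure.

- **Zeroing:** I pushed the peak pointer's thumb tab up the slope with the shut fingers until it met the main pointer. The force rose to 4.3 N, and the depth picture then showed the two bars touching.
- **Pull and hold:** I hooked the handle and pulled it down the slope at up to 16 mm/s. I held it for about 2.5 s at a reading of about 51.2 mm. There were side forces of up to about 10 N on the tool during the pull, probably from friction.
- **Return:** I eased the handle back at the same pace or slower until the contact force was gone, then withdrew the arm clear of everything.

Last checks:
- **Main pointer:** it is back on exactly the depth pixels it had at the start, so it is fully home.
- **Peak pointer:** its reading edge is at about column 312.15, against about 312 for the marker blade, so it is level or under 0.5 mm short.
- **Marker and desk things:** the marker clip stayed on the same pixels. The bottle, pad and stapler look unmoved, though the arm partly hid the stapler in the final top picture. A mean depth comparison gave large differences because of the arm and missing readings; the medians were about 1.7 mm, which is noise level.

**Marker position:** my readings did not fully agree. The scale ticks gave about 50 mm, the blade about 51.3 mm and the clip's edges about 52 mm. At the end I went by comparing pointer and blade directly in the same picture, which is good to roughly ±0.7 mm. The pointer could therefore be a few tenths past the marker.

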